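Lower the belly rest and lock it with the cam lever

TASK

A small dog is next on the grooming table: press the padded belly rest of the clamp-on arm down its post until it sits on the collar, then swing the red cam lever round its quarter turn until it comes up tight against its stop, so that the rest is locked. Lean on both gently, never over 25 newtons, and ease off once you feel the stop; leave the brush, comb, jar and treat ball where they are and let go at the end.

Things in the scene. Friction and masses are not known exactly. Their poses are not given: they have to be found in the camera images.
- support: the clamp-on arm's fixed lower part: 32 mm aluminium post on a rim clamp, with a dark 50 mm collar at z 100 to 140 mm that carries the lever. Origin on the post axis at table-top height; z up, +y points over the table (where the padded bar lies), -x roughly towards the robot, within 15 degrees. The lever pin is at x = -38 mm, y = 0 and the stop anvil on the collar's -y side
- rest_cap (a point): centre of the flat top of the bare aluminium knuckle (46 x 46 mm) on top of the belly rest's inner tube, exactly on the post axis: press straight down here. z of this point is 166 mm when the rest sits on the collar, up to 276 mm when raised. A teal padded bar (34 mm thick, top 5 mm above this point) runs from the knuckle along this frame's +y, 36 to 212 mm out over the table
- rest (a joint): height of the belly rest over the collar, m: 0 = sitting on the collar (rubber buffer, about 20 N per mm), 0.11 = fully raised. Weighs 0.25 to 0.5 kg; a plastic bush holds it at any height, so it needs a push of 3 to 6 N to go down; the cam lever blocks it when closed
- lever_pin (a point): point on the cam lever's upright hinge pin, at lever mid-height, 120 mm above the table top. The pin stands 38 mm from the post axis, on the robot's side of the 50 mm thick collar (top of the collar and of the two pin cheeks at 140 mm). Its frame turns with the lever: the lever points along this frame's -x, z is up
- lever_grip (a point): middle of the lever's red plastic grip, 80 mm from the pin. The grip is an upright paddle 12 mm thick, 26 mm tall (z 107 to 133 mm), 40 to 100 mm from the pin, free air above and below, outside the table's rim. Same frame as lever_pin: x along the lever towards the pin; the face to push is the one on +y and the lever moves towards this frame's -y
- lever (a joint): lever angle, rad: 0 = open, along the support's -x; grows anticlockwise seen from above. An adjustable stop screw in the lever meets the collar's anvil: depending on its hidden setting the lever comes up solid anywhere from 1.35 to 1.80, so feel for it. Stays where left. Takes about 6 N at the grip in the first half, about 10 N later on as the cam squeezes the post; the force jumps at the stop
- brush: loose pink silicone curry brush, 115 x 62 mm, 52 mm tall with its loop handle; origin under its centre, x lengthwise. Leave alone
- comb: loose flat steel comb, 190 x 33 mm, 6 mm thick; origin under its middle, x lengthwise. Leave alone
- jar: loose glass jar with steel screw lid, 80 mm across, 98 mm tall; origin under its centre. Leave alone
- treat_ball: loose orange plastic treat ball with a flat foot, 72 mm across, 69 mm tall; origin under its centre. Leave alone

How it is judged:
By the outcome, as a careful person would: the job done as asked, in the order asked, and still so for the second after the job is handed in, with the robot touching nothing.
It also fails if it takes over 70 s, if anything falls off the work surface, if the arm or the gripper's body presses on something with over 40 N, if the wrist force passes 120 N, or if a joint passes its speed limit or range.

ROBOT

A 7-joint arm with a two-finger parallel gripper is mounted at the origin on the work surface. World frame = base frame: x ahead of the robot, y to its left, z up, the work surface at z = 0. Lengths are in m, angles in rad, forces in N, time in s.
With the tool pointing down it reaches from about 0.4 to 0.875 m from the base axis. Payload 6.5 kg.
Tool frame: the origin (TCP) lies on the centre line of the jaws, within the pads' length; the fingertips stand 8 mm ahead of it and the grasp point (between the pads) lies 11 mm behind it (tip_reach is the z of the fingertips in the tool frame, in m); z points along the fingers, x is the direction in which the jaws open and shut, and the axes are right-handed (so a half turn about z gives the same grasp; the last joint's range is limited). The gripper opens to 88 mm and grips with 3 to 60 N. Pads are 18 mm wide; open, the fingers measure 123 mm over their backs; the gripper's body (75 mm by 187 mm) begins 45 mm behind the grasp point.
Start: joints at [-1.412, 0.536, -0.004, 1.538, 0.003, 1.067, -0.071], TCP at [0.145, 0.634, 0.212] pointing down, gripper open.
Joint ranges: [-2.7, 2.7], [-0.37, 2.16], [-1.27, 1.26], [0.24, 2.4], [-1.31, 4.45], [0.19, 1.91], [-2.76, 2.76]. Speed limits (rad/s): [2.39, 2.39, 3.14, 3.14, 3.14, 3.14, 3.14].

INTERFACE

Orientations are given as a rotation vector (axis times angle).
In Python, from plant import * gives the robot as it stands. The module is installed in compiled form; this text tells all that it offers.
- The arm moves only by the tool send_rows, never from a script. Its argument "commands" is one flat list of numbers, 6 for each row, row after row: the shift along the tool's x, y, z in m, then the turn, a rotation vector about the tool's x, y, z in degrees. A call has 1 to 8 rows; each row is the pose to reach, as a shift and turn from the pose commanded when the call began, along the tool's axes at that moment; what a row does not reach only later rows make up. A row lasts 1/8 s, in which the tool goes at most 62.5 mm and 10.7 degrees, less where a joint would pass 70% of its speed; a pose out of reach is approached as far as the arm can. A call with a gripper value outside its range is refused whole. "grip" is the opening, from 0 (shut) to 1 (fully open), set as the call begins (left out, the last holds). The fingers move at their own pace and stop on an object; the grip force is fixed at half the most. Time passes only in rows, so rows that repeat a pose let the fingers close. It gives the time, the measured TCP pose, the force and the opening at its end, in the units of the state.
- get_state(): the state, without advancing time (a new reading comes with each control period).
- get_image(name): name is "scene" or "top"; returns a dict with "image" (384x512x3 uint8, blue, green, red), "camera_matrix" (3x3 intrinsics, pixels), "dist" ([k1, k2, p1, p2, k3] as OpenCV has them; the pictures are not rectified), "R" (3x3) and "t" (3): a world point X has camera coordinates R X + t. Camera axes: x right, y down, z forward; pixel columns grow to the right and rows downward; lengths in m; the calibration is good to about 2 mm. A picture is of the moment at which its call begins. There is no depth.
- finish_job(): hands the job in, once; it reports no verdict.
The state is a dict: "time": time; "joint_pos": joint angles; "joint_velocities": joint speeds; "tau": joint torques, N m; "tcp_pos": TCP position; "tcp_rot": TCP orientation; "ft_force": force on the tool from outside, world axes, zero at the start; "torque": the same for the moment, N m; "opening": finger opening in m.
Only numpy, scipy, OpenCV 4.12 (cv2) and the standard library are available. Lean on these libraries where they do the work, as an engineer would, in place of code of your own. Each camera call takes 0.05 s, during which the arm holds its last target.

## Working session

There is one attempt and no reset: what is moved stays moved. The work goes in short steps, Python scripts to look and compute and a tool call to move; the robot and the scene stay as the last step left them, time stands still between calls to the robot, and variables do not carry over. Pictures are saved under pics/ and viewed, and the job is handed in when it is done.

Besides the shell and the picture viewer there is one more tool, called after ">>>" by a JSON object that holds its "op" and its "data". send_rows: Moves the arm, as the interface text tells. Its arguments: {"type":"object","properties":{"commands":{"type":"array"},"grip":{"type":"number"}},"required":["commands"]}

```bash
mkdir -p pics
python3 - <<'E'
from plant import *
import cv2,numpy as np
s=get_state()
for k in s: print(k,np.round(s[k],4))
for n in("scene","top"):
    d=get_image(n); cv2.imwrite(f"pics/{n}0.png",d["image"]); np.savez(f"{n}0.npz",**d)
    print(n,d["camera_matrix"],d["dist"],d["R"],d["t"], -d["R"].T@d["t"])
E
```

```text
time 0.0
joint_pos [-1.4122  0.5372 -0.0044  1.5389  0.0026  1.0673 -0.0712]
joint_velocities [ 0.0013 -0.001   0.0006 -0.0009  0.0003  0.0001  0.0015]
tau [ 1.00000e-04 -5.70992e+01  9.90900e-01 -2.51600e+01 -5.62000e-02
  1.83000e-02  2.00000e-04]
tcp_pos [0.1448 0.633  0.2115]
tcp_rot [ 2.4556e+00  1.9576e+00 -1.9000e-03]
ft_force [ 0.2299 -0.1959 -0.3148]
torque [-0.0011  0.012  -0.0568]
opening 0.0881
scene [[378.8259251    0.         253.13480908]
 [  0.         378.8259251  180.86727043]
 [  0.           0.           1.        ]] [-0.09063169  0.          0.          0.          0.        ] [[-3.52143992e-02  9.99379644e-01  5.22170821e-04]
 [ 7.13872867e-01  2.55198559e-02 -6.99810165e-01]
 [-6.99389360e-01 -2.42706309e-02 -7.14328678e-01]] [ 0.11206998 -0.29520544  1.14787252] [ 1.01749546 -0.07660727  0.61331197]
top [[450.92892198   0.         247.85130845]
 [  0.         450.92892198 197.08330211]
 [  0.           0.           1.        ]] [-0.02286326  0.          0.          0.          0.        ] [[ 0.02996742 -0.99941043  0.01675551]
 [-0.99630382 -0.03121595 -0.08002666]
 [ 0.08050252 -0.01429539 -0.99665189]] [-0.115132    0.54766811  0.8908485 ] [ 0.47737848 -0.08523312  0.93362299]
```

View pics/scene0.png

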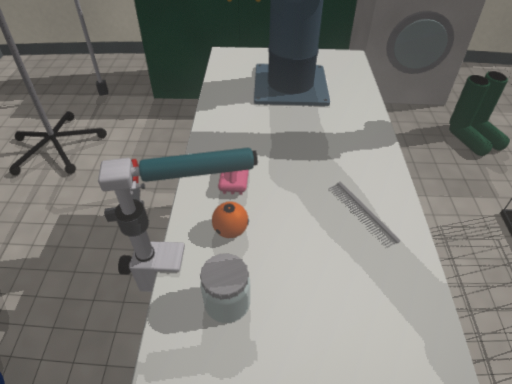

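View pics/top0.png

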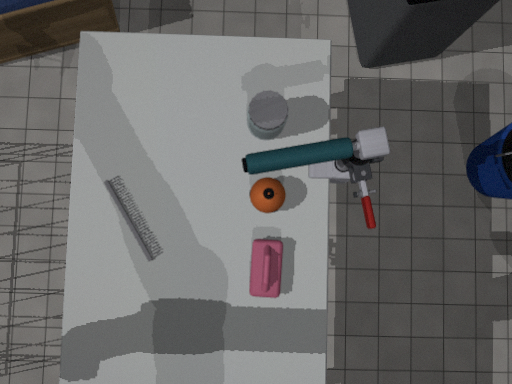

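Run:
```python
import cv2
a=cv2.imread("pics/top0.png")[110:245,230:400]; cv2.imwrite("pics/c1.png",cv2.resize(a,None,fx=4.4,fy=4.4,interpolation=cv2.INTER_CUBIC))
a=cv2.imread("pics/scene0.png")[140:280,90:270]; cv2.imwrite("pics/c2.png",cv2.resize(a,None,fx=4.2,fy=4.2,interpolation=cv2.INTER_CUBIC))
```

```text
(no output)
```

View pics/c1.png

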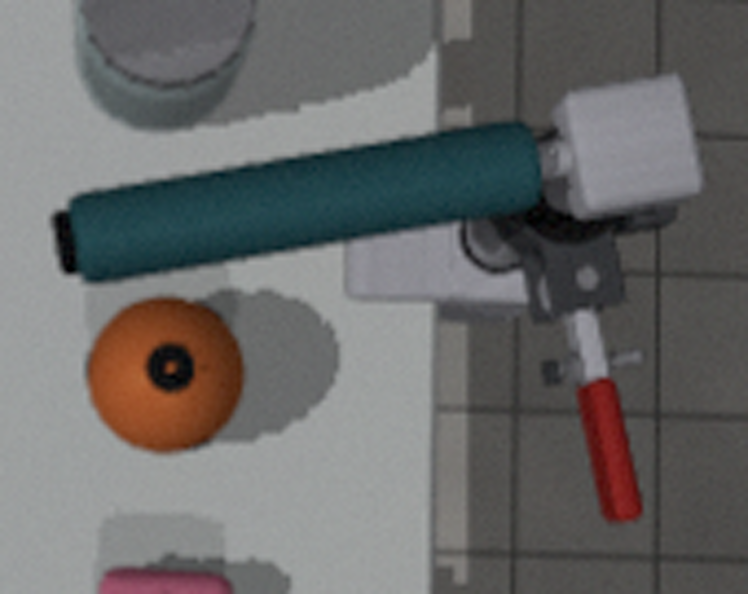

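View pics/c2.png

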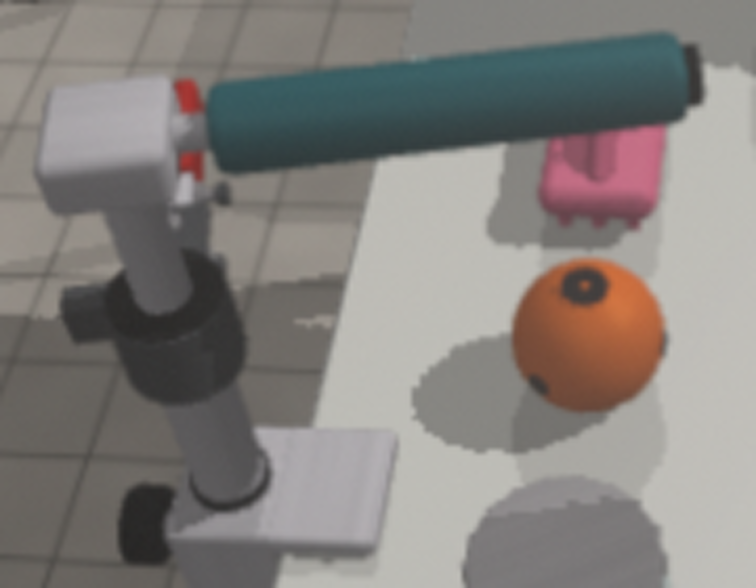

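```bash
cat > h.py <<'E'
import numpy as np,cv2
C={n:dict(np.load(f"{n}0.npz")) for n in("scene","top")}
def proj(n,X):
    d=C[n]; return cv2.projectPoints(np.atleast_2d(X).astype(float),cv2.Rodrigues(d["R"])[0],d["t"],d["camera_matrix"],d["dist"])[0][:,0]
def W(p,X):
    x,y,a=p[:3]; c,s=np.cos(a),np.sin(a); X=np.atleast_2d(X)
    return np.c_[x+c*X[:,0]-s*X[:,1],y+s*X[:,0]+c*X[:,1],X[:,2]]
E
cat > fit.py <<'E'
from h import *
from scipy.optimize import least_squares
def t(u,v): return (np.array([u,v])+.5)/4.4-.5+[230,110]
def s(u,v): return (np.array([u,v])+.5)/4.2-.5+[90,140]
Z=lambda p:.166+p[3]
obs=[]
k=.023
obs+=[("top",t(682,76),(k,-k,0),1),("top",t(701,190),(-k,-k,0),1),("top",t(565,104),(k,k,0),1),("top",t(586,208),(-k,k,0),1)]
obs+=[("scene",s(168,78),(-k,k,0),1),("scene",s(52,92),(-k,-k,0),1),("scene",s(172,135),(k,k,0),1),("scene",s(40,155),(k,-k,0),1)]
obs+=[("top",t(588,277),(-.038,0,.142),0),("scene",s(163,300),(0,0,.140),0),("top",t(595,382),(-.078,0,.133),0),("top",t(625,520),(-.138,0,.133),0)]
obs+=[("top",t(85,240),(0,.212,-.012),1),("scene",s(685,75),(0,.212,-.012),1)]
def f(p):
    r=[]
    for n,uv,X,m in obs:
        X=np.array(X,float)
        if m: X[2]+=Z(p)
        r.append(proj(n,W(p,X))[0]-uv)
    return np.array(r).ravel()
q=least_squares(f,[.55,-.35,0,.08],loss="soft_l1")
p=q.x; print(np.round(p,4),np.degrees(p[2])); print(np.round(f(p).reshape(-1,2),1))
np.save("p.npy",p)
im={n:cv2.resize(C[n]["image"],None,fx=4,fy=4,interpolation=cv2.INTER_CUBIC) for n in C}
def line(n,X,c):
    u=(proj(n,W(p,X))+.5)*4-.5
    cv2.polylines(im[n],[np.round(u).astype(int)],False,c,1)
z=Z(p)
for n in im:
    for zz in(z,):
        line(n,[(k,k,zz),(k,-k,zz),(-k,-k,zz),(-k,k,zz),(k,k,zz)],(0,255,0))
    th=np.linspace(0,6.3,40)
    for zz in(.1,.14): line(n,np.c_[.025*np.cos(th),.025*np.sin(th),0*th+zz],(0,255,255))
    for zz in(.107,.133): line(n,[(-.078,.006,zz),(-.078,-.006,zz),(-.138,-.006,zz),(-.138,.006,zz),(-.078,.006,zz)],(255,255,0))
    line(n,[(-.038,0,.14),(-.038,0,.15)],(255,0,255)); line(n,[(0,.036,z-.012),(0,.212,z-.012)],(255,255,255))
    line(n,[(0,0,0),(0,0,z)],(255,0,0))
cv2.imwrite("pics/o1.png",im["top"][440:980,900:1620]);cv2.imwrite("pics/o2.png",im["scene"][540:1120,340:1090])
E
python3 fit.py
```

```text
[ 0.6281 -0.2926  0.2006  0.0678] 11.495388780528975
[[ 0.8 -1.6]
 [ 2.1  0.7]
 [-0.8 -3.3]
 [-0.1  1.4]
 [ 2.2 -1.7]
 [-0.7 -1.5]
 [-0.6  6. ]
 [-1.6  5.1]
 [-0.3  0.4]
 [ 1.5 -1.1]
 [ 1.  -1. ]
 [ 0.5  0.7]
 [-6.8  0.8]
 [ 4.9  1. ]]
```

View pics/o1.png

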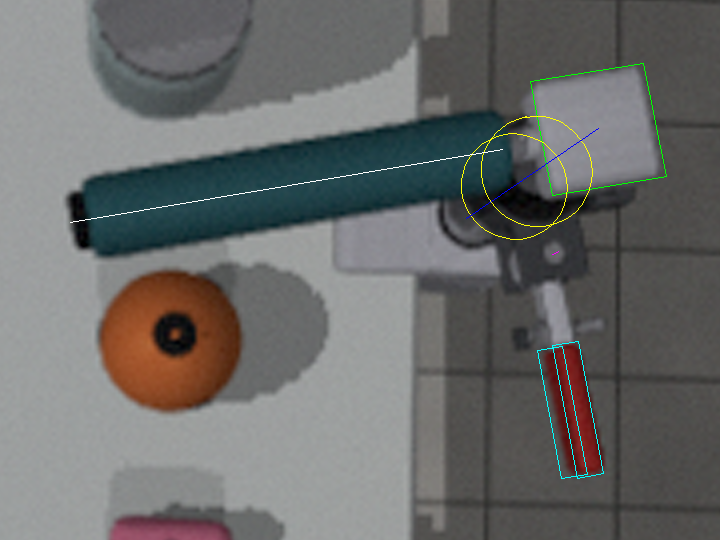

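View pics/o2.png

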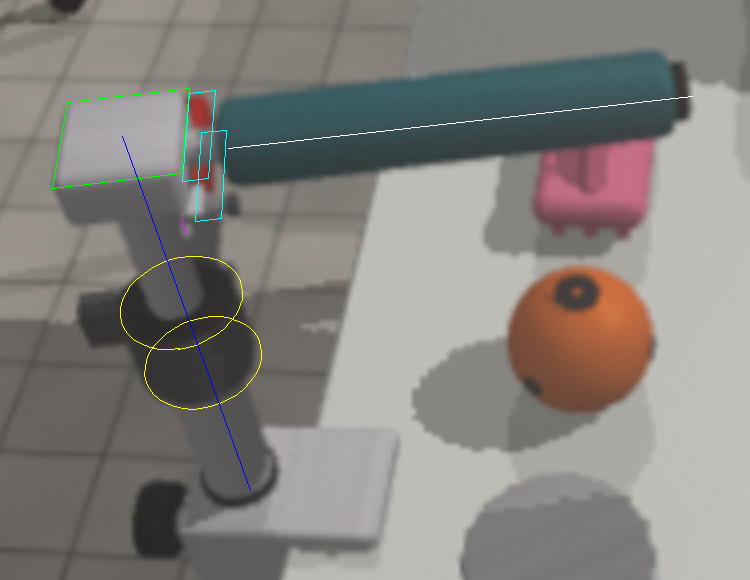

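```bash
python3 - <<'E'
s=open('fit.py').read()
a=s.index("obs+=[(\"top\",t(682"); b=s.index("def f(p)")
new='''T=lambda u,v:(np.array([u,v])+.5)/4-.5+[225,110]
S=lambda u,v:(np.array([u,v])+.5)/4-.5+[85,135]
obs+=[("top",T(533,85),(k,k,0),1),("top",T(642,66),(k,-k,0),1),("top",T(664,177),(-k,-k,0),1),("top",T(554,193),(-k,k,0),1)]
obs+=[("scene",S(68,103),(-k,-k,0),1),("scene",S(187,91),(-k,k,0),1),("scene",S(56,186),(k,-k,0),1),("scene",S(184,176),(k,k,0),1)]
obs+=[("top",T(553,252),(-.038,0,.142),0),("scene",S(181,303),(0,0,.140),0)]
obs+=[("top",T(72,220),(0,.212,-.012),1),("scene",S(690,92),(0,.212,-.012),1)]
L=[("top",T(553,345),(-.04,0.006,.133)),("top",T(583,343),(-.04,-.006,.133)),("top",T(603,471),(-.1,-.006,.133))]
'''
s=s[:a]+new+s[b:]
s=s.replace("    return np.array(r).ravel()",'''    c,d=np.cos(p[4]),np.sin(p[4])
    for n,uv,X in L:
        r.append(proj(n,W(p,(-.038+c*X[0]-d*X[1],d*X[0]+c*X[1],X[2])))[0]-uv)
    e=proj("scene",W(p,(0,0,p[5])))[0]-S(230,450); r.append(e)
    return np.array(r).ravel()''').replace("[.55,-.35,0,.08]","[.6,-.3,.2,.07,0,.03]").replace("o1.png","o3.png").replace("o2.png","o4.png")
open('fit2.py','w').write(s)
E
python3 fit2.py
```

```text
[ 6.280e-01 -2.928e-01  2.025e-01  6.690e-02 -1.000e-04  3.420e-02] 11.601136516117132
[[-0.6 -0.7]
 [ 0.3 -0.7]
 [ 0.4 -0.2]
 [-0.3  0.6]
 [-0.4  0.1]
 [ 0.4 -0.4]
 [-1.   0.9]
 [-0.7 -0.4]
 [ 0.3  0.3]
 [-0.1 -0.5]
 [-0.3  0.8]
 [ 0.2  1.1]
 [-0.1  0.2]
 [-1.  -0.5]
 [ 0.4  0.6]
 [ 1.1 -0.3]]
```

View pics/o3.png

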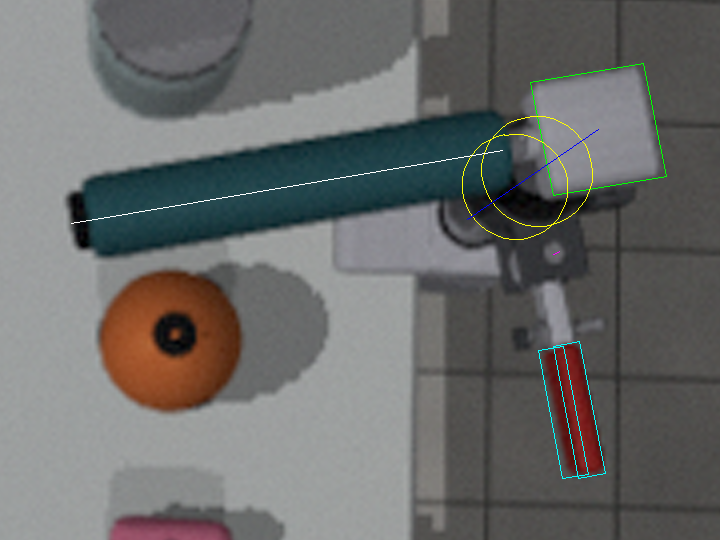

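View pics/o4.png

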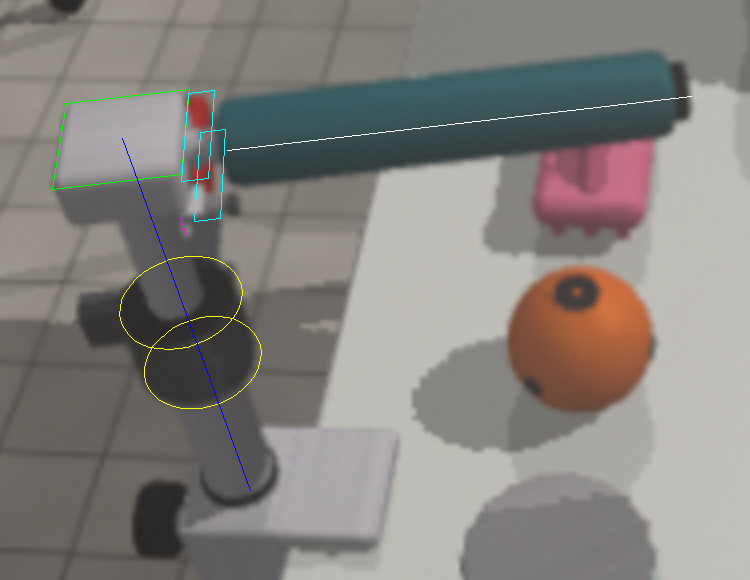

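>>> {"op": "send_rows", "data": {"commands": [-0.02,0.05,-0.03,0,0,5,-0.04,0.1,-0.06,0,0,10,-0.06,0.15,-0.08,0,0,15,-0.08,0.21,-0.1,0,0,20,-0.1,0.26,-0.12,0,0,25,-0.12,0.31,-0.12,0,0,30,-0.16,0.34,-0.12,0,0,35,-0.2,0.38,-0.12,0,0,40], "grip": 0}}

```text
time: 1.1
tcp_pos: [0.4709, 0.3527, 0.332]
tcp_rot: [2.979, 0.997, -0.001]
ft_force: [0.1, 0.4, -0.1]
opening: 0.0104
```

```bash
cat > st.py <<'E'
from plant import *
import numpy as np,sys
from scipy.spatial.transform import Rotation as Ro
s=get_state(); R=Ro.from_rotvec(s["tcp_rot"]).as_matrix()
print("t",round(s["time"],2),"tcp",np.round(s["tcp_pos"],4),"x az",round(np.degrees(np.arctan2(R[1,0],R[0,0])),2),"z",np.round(R[:,2],4),"F",np.round(s["ft_force"],2),"q",np.round(s["joint_pos"],2),"op",round(s["opening"],4))
# target args: x y z az -> shift
if len(sys.argv)>4:
    g=np.array(list(map(float,sys.argv[1:4]))); a=np.radians(float(sys.argv[4]))
    Rg=np.array([[np.cos(a),np.sin(a),0],[np.sin(a),-np.cos(a),0],[0,0,-1]])
    print("shift",np.round(R.T@(g-s["tcp_pos"]),4),"turn",np.round(Ro.from_matrix(R.T@Rg).as_rotvec(degrees=True),2))
E
python3 st.py 0.628 -0.293 0.30 11.6
```

```text
t 1.1 tcp [0.4709 0.3527 0.332 ] x az 37.02 z [-8.e-04 -3.e-04 -1.e+00] F [ 0.14  0.37 -0.14] q [-0.93  0.33  0.28  1.57 -0.09  1.25  0.01] op 0.0104
shift [-0.2633  0.6102  0.032 ] turn [-0.    0.05 25.42]
```

>>> {"op": "send_rows", "data": {"commands": [-0.02,0.05,0,0,0,3,-0.045,0.1,0,0,0,6,-0.065,0.15,0,0,0,9,-0.085,0.2,0,0,0,12,-0.11,0.25,0,0,0,15,-0.13,0.3,0,0,0,18,-0.15,0.35,0,0,0,21,-0.172,0.4,0,0,0,25.4]}}

```text
time: 2.1
tcp_pos: [0.5751, -0.0702, 0.3322]
tcp_rot: [-3.125, -0.318, 0.0]
ft_force: [0.7, 0.7, 0.8]
opening: 0.0003
```

```bash
python3 st.py 0.628 -0.293 0.28 11.6
```

```text
t 2.1 tcp [ 0.5751 -0.0702  0.3322] x az 11.62 z [-3.e-04  2.e-04 -1.e+00] F [0.75 0.72 0.8 ] q [-0.38  0.34  0.56  1.61 -0.19  1.25  0.42] op 0.0003
shift [0.0069 0.2289 0.0521] turn [-0.02  0.01  0.02]
```

>>> {"op": "send_rows", "data": {"commands": [0.002,0.055,0.01,0,0,0,0.004,0.11,0.02,0,0,0,0.006,0.17,0.03,0,0,0,0.007,0.229,0.05,0,0,0,0.007,0.229,0.07,0,0,0,0.007,0.229,0.07,0,0,0,0.007,0.229,0.07,0,0,0]}}

```text
time: 2.98
tcp_pos: [0.629, -0.2905, 0.2631]
tcp_rot: [-3.125, -0.323, -0.001]
ft_force: [1.2, 1.1, 0.2]
opening: 0.0006
```

```bash
python3 st.py 0.628 -0.293 0.243 11.6
python3 - <<'E'
from plant import *
import cv2
a=get_image("top")["image"][90:245,290:440]; b=get_image("scene")["image"][60:260,60:260]
cv2.imwrite("pics/p1.png",cv2.hconcat([cv2.resize(a,(390,403)),cv2.resize(b,(403,403))]))
E
```

```text
t 2.98 tcp [ 0.629  -0.2905  0.2631] x az 11.81 z [ 8.e-04  3.e-04 -1.e+00] F [1.22 1.06 0.15] q [ 0.02  0.62  0.56  1.38 -0.34  1.23  0.82] op 0.0006
shift [-0.0015  0.0022  0.0201] turn [-0.01 -0.05  0.21]
```

View pics/p1.png

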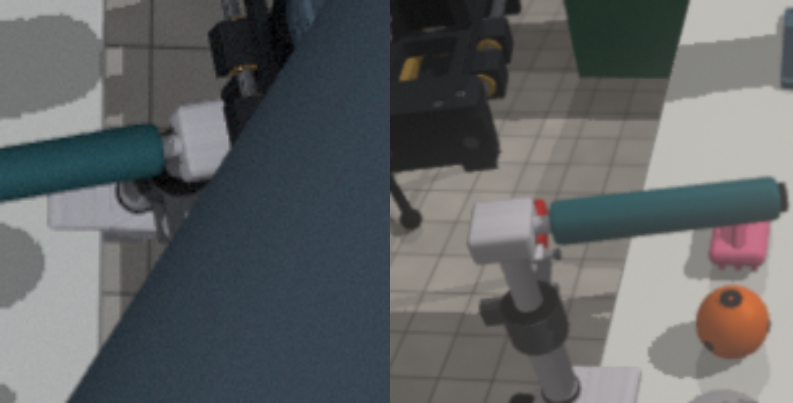

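Run:
```python
from plant import *
import cv2
cv2.imwrite("pics/t2.png",get_image("top")["image"]);cv2.imwrite("pics/s2.png",get_image("scene")["image"])
from h import *
for n in C: print(n,proj(n,[[.629,-.2905,.263],[.629,-.2905,.33]]))
```

```text
scene [[111.16623101 154.18165766]
 [ 97.82299456 115.29904799]]
top [[378.4688639  137.19837683]
 [393.33950243 126.84708317]]
```

View pics/t2.png

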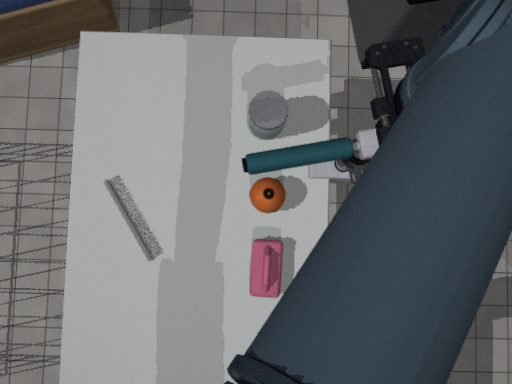

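View pics/s2.png

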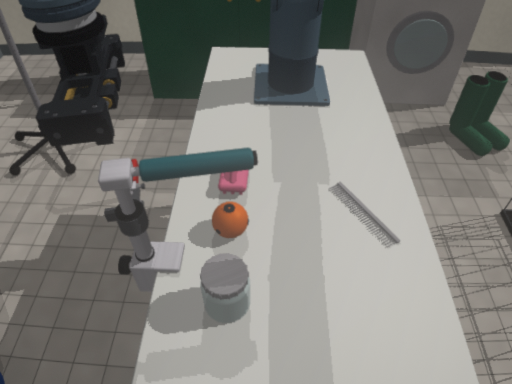

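```bash
python3 - <<'E'
from h import *
a=np.radians(11.8);u=np.array([np.cos(a),np.sin(a),0]);v=np.array([np.sin(a),-np.cos(a),0])
o=np.array([.629,-.2905,0])
for l in (.0937,-.0937):
  for w in(.0375,-.0375):
    P=o+l*u+w*v+[0,0,.319]; print("body",l,w,proj("scene",P)[0].round(),proj("top",P)[0].round())
for l in (.0175,-.0175):
  for w in(.009,-.009):
    P=o+l*u+w*v+[0,0,.255]; print("tip",l,w,proj("scene",P)[0].round(),proj("top",P)[0].round())
E
python3 - <<'E'
import cv2
a=cv2.imread("pics/s2.png")[60:200,20:180]; cv2.imwrite("pics/s2c.png",cv2.resize(a,None,fx=4.2,fy=4.2,interpolation=cv2.INTER_CUBIC))
a=cv2.imread("pics/t2.png")[30:170,340:480]; cv2.imwrite("pics/t2c.png",cv2.resize(a,None,fx=4.2,fy=4.2,interpolation=cv2.INTER_CUBIC))
E
```

```text
body 0.0937 0.0375 [ 58. 175.] [403.  60.]
body 0.0937 -0.0375 [124. 167.] [351.  69.]
body -0.0937 0.0375 [82. 88.] [430. 190.]
body -0.0937 -0.0375 [133.  82.] [378. 199.]
tip 0.0175 0.009 [105. 167.] [380. 126.]
tip 0.0175 -0.009 [118. 166.] [369. 128.]
tip -0.0175 0.009 [108. 151.] [385. 148.]
tip -0.0175 -0.009 [120. 150.] [373. 150.]
```

View pics/s2c.png

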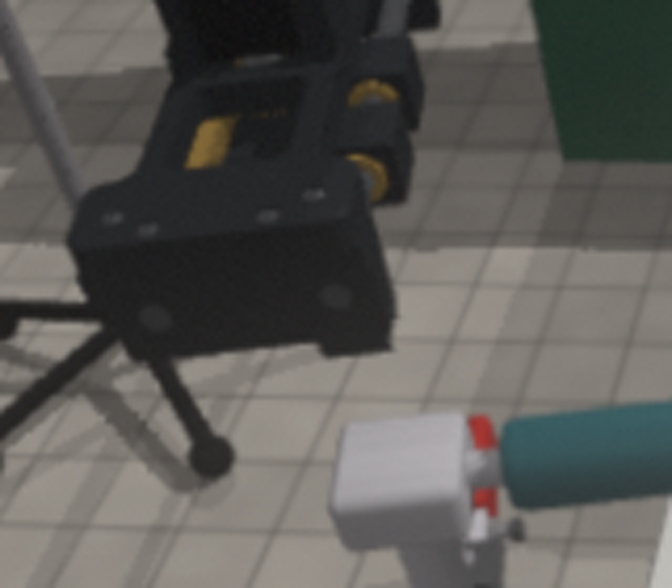

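View pics/t2c.png

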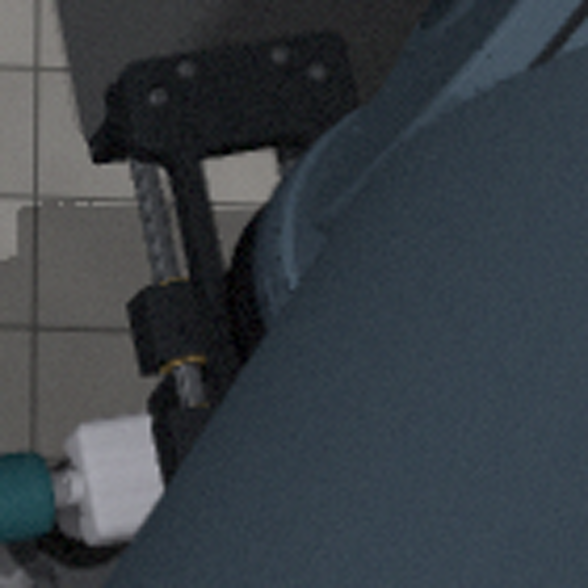

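>>> {"op": "send_rows", "data": {"commands": [0,0,-0.03,0,0,-8,0,0,-0.03,0,0,-18,0,0,-0.03,0,0,-28,0,0,-0.03,0,0,-38,0,0,-0.03,0,0,-48,0,0,-0.03,0,0,-58,0,0,-0.03,0,0,-68,0,0,-0.03,0,0,-78]}}

```text
time: 4.18
tcp_pos: [0.6286, -0.2914, 0.2932]
tcp_rot: [2.219, 2.222, 0.0]
ft_force: [-0.1, -0.3, 0.6]
opening: 0.0003
```

```bash
python3 st.py 0.628 -0.293 0.243 11.6
python3 - <<'E'
from plant import *
import cv2
a=get_image("top")["image"][30:170,340:480]; b=get_image("scene")["image"][40:200,20:180]
cv2.imwrite("pics/p3.png",cv2.hconcat([cv2.resize(a,(390,390),interpolation=2),cv2.resize(b,(390,390),interpolation=2)]))
E
```

```text
t 4.17 tcp [ 0.6286 -0.2914  0.2932] x az 90.07 z [ 8.e-04 -5.e-04 -1.e+00] F [-0.09 -0.27  0.59] q [ 0.2   0.56  0.26  1.33 -0.15  1.27  2.05] op 0.0003
shift [-0.0016 -0.0006  0.0502] turn [ 6.000e-02 -1.000e-02  7.847e+01]
```

View pics/p3.png

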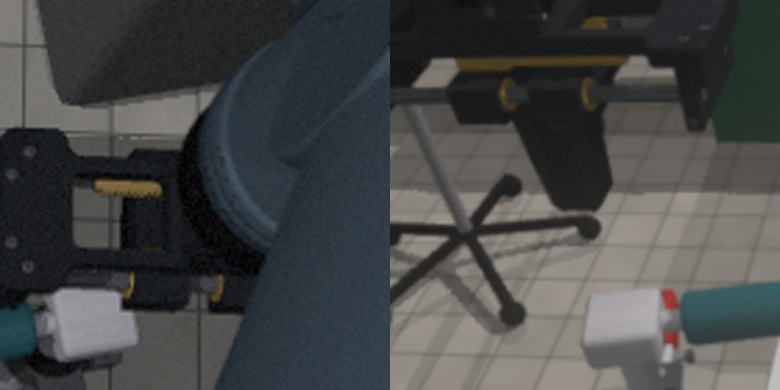

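Run:
```python
from plant import *
import cv2
a=get_image("top")["image"][20:180,300:480]; b=get_image("scene")["image"][20:180,0:180]
cv2.imwrite("pics/p4.png",cv2.resize(a,None,fx=4,fy=4,interpolation=2))
cv2.imwrite("pics/p5.png",cv2.resize(b,None,fx=4,fy=4,interpolation=2))
from h import *
o=np.array([.6286,-.2914,0])
for z in (.285,.35,.38,.41,.44):
    P=[o+[w,l,z] for l in(.0935,) for w in(.0375,-.0375)]+[o+[0,0,z],o+[-.009,0,z],o+[.009,0,z]]
    for n,off in(("top",(300,20)),("scene",(0,20))): print(n,z,((proj(n,P)-off)*4).round().astype(int).tolist())
```

```text
top 0.285 [[83, 348], [80, 550], [335, 457], [334, 481], [335, 433]]
scene 0.285 [[672, 568], [713, 425], [426, 488], [434, 471], [418, 505]]
top 0.35 [[118, 294], [115, 516], [396, 415], [396, 441], [396, 388]]
scene 0.35 [[637, 404], [686, 266], [371, 328], [381, 312], [362, 345]]
top 0.38 [[136, 265], [133, 499], [430, 392], [430, 420], [430, 364]]
scene 0.38 [[619, 316], [673, 183], [343, 245], [354, 229], [333, 261]]
top 0.41 [[157, 232], [154, 479], [466, 366], [467, 396], [466, 337]]
scene 0.41 [[599, 220], [658, 93], [313, 154], [325, 139], [302, 169]]
top 0.44 [[180, 196], [177, 457], [508, 338], [508, 369], [507, 306]]
scene 0.44 [[578, 114], [642, -5], [281, 55], [294, 41], [269, 69]]
```

View pics/p4.png

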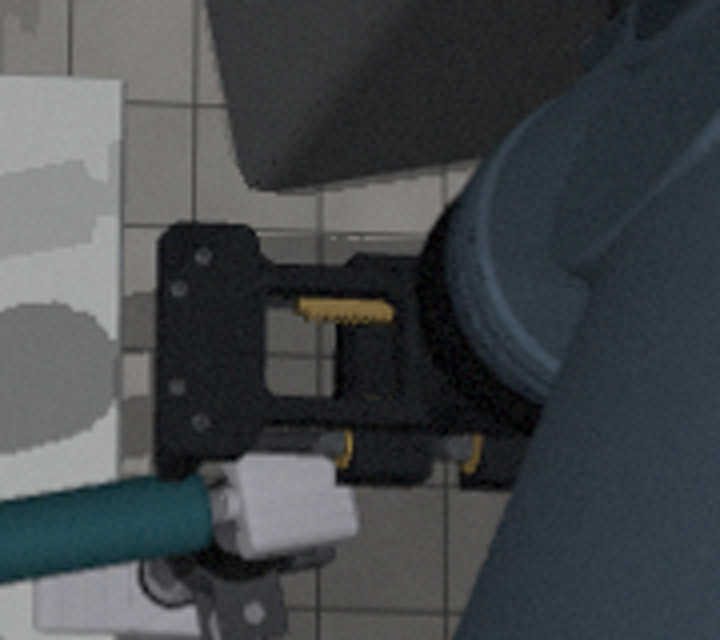

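View pics/p5.png

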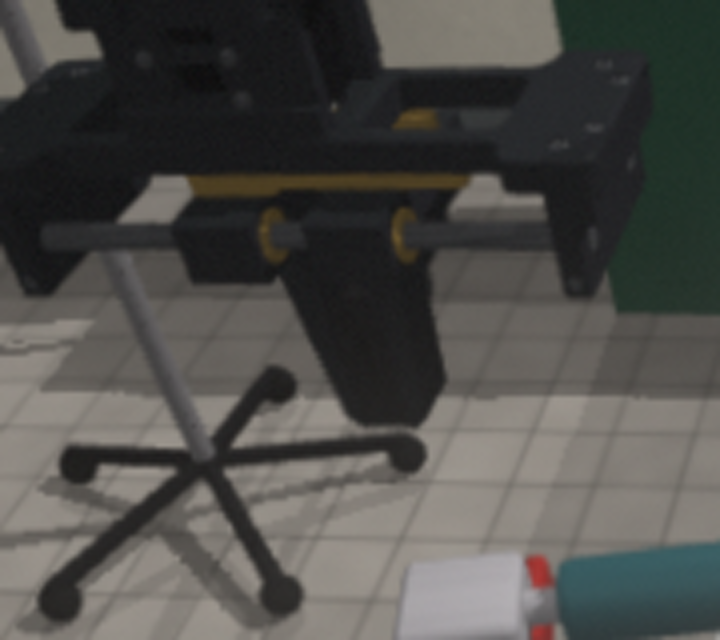

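```bash
python3 - <<'E'
import plant
print([n for n in dir(plant) if not n.startswith('_')]); 
print(getattr(plant,'tip_reach',None))
E
python3 st.py 0.628 -0.293 0.252 11.6
```

```text
['MotionError', 'finish_job', 'get_image', 'get_state', 'tip_reach']
0.008
t 4.38 tcp [ 0.6285 -0.2915  0.2929] x az 89.52 z [ 7.e-04 -1.e-04 -1.e+00] F [-0.08 -0.49 -0.43] q [ 0.2   0.56  0.27  1.33 -0.15  1.27  2.04] op 0.0001
shift [-0.0015 -0.0005  0.0409] turn [ 4.000e-02 -2.000e-02  7.792e+01]
```

>>> {"op": "send_rows", "data": {"commands": [-0.001,0,0.02,0,0,0,-0.001,0,0.035,0,0,0,-0.001,0,0.045,0,0,0,-0.001,0,0.045,0,0,0]}}

```text
time: 4.88
tcp_pos: [0.628, -0.2922, 0.2466]
tcp_rot: [-2.226, -2.214, 0.001]
ft_force: [0.3, 0.9, -0.2]
opening: 0.0003
```

```bash
python3 st.py
python3 - <<'E'
from plant import *
import cv2
b=get_image("scene")["image"][60:220,40:220]
cv2.imwrite("pics/p6.png",cv2.resize(b,None,fx=4,fy=4,interpolation=2))
E
```

```text
t 4.88 tcp [ 0.628  -0.2922  0.2466] x az 89.69 z [-1.4e-03  5.0e-04 -1.0e+00] F [ 0.34  0.92 -0.17] q [ 0.21  0.59  0.26  1.38 -0.15  1.18  2.05] op 0.0003
```

View pics/p6.png

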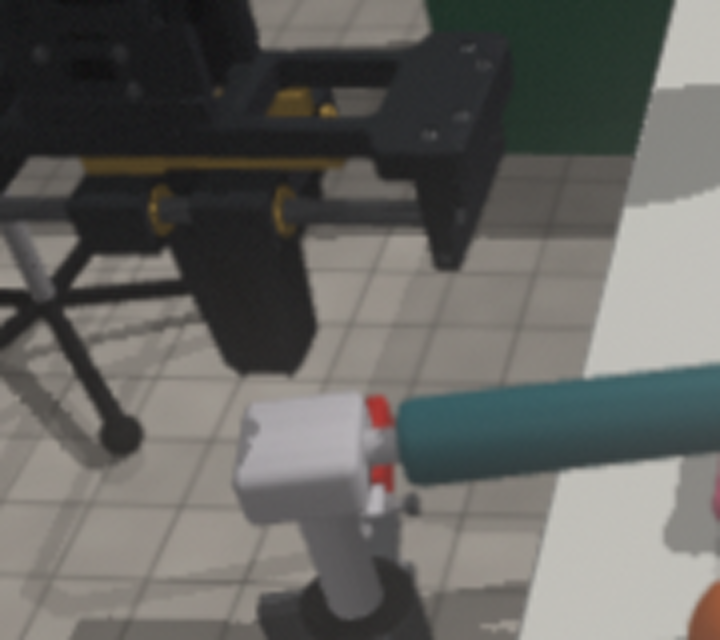

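>>> {"op": "send_rows", "data": {"commands": [0,0,0.002,0,0,0,0,0,0.004,0,0,0,0,0,0.006,0,0,0,0,0,0.008,0,0,0]}}

```text
time: 5.42
tcp_pos: [0.6284, -0.2926, 0.2394]
tcp_rot: [2.227, 2.216, 0.0]
ft_force: [-0.2, 0.6, -0.5]
opening: 0.0005
```

>>> {"op": "send_rows", "data": {"commands": [0,0,0.002,0,0,0,0,0,0.004,0,0,0,0,0,0.006,0,0,0,0,0,0.008,0,0,0]}}

```text
time: 5.92
tcp_pos: [0.6284, -0.2926, 0.2313]
tcp_rot: [-2.227, -2.216, 0.0]
ft_force: [0.2, 1.3, 0.6]
opening: 0.0006
```

```bash
python3 st.py
python3 - <<'E'
from plant import *
import cv2
b=get_image("scene")["image"][60:220,40:220]
cv2.imwrite("pics/p7.png",cv2.resize(b,None,fx=4,fy=4,interpolation=2))
E
```

```text
t 5.92 tcp [ 0.6284 -0.2926  0.2313] x az 89.72 z [-1.e-04 -0.e+00 -1.e+00] F [0.23 1.28 0.61] q [ 0.21  0.61  0.25  1.4  -0.16  1.15  2.05] op 0.0006
```

View pics/p7.png

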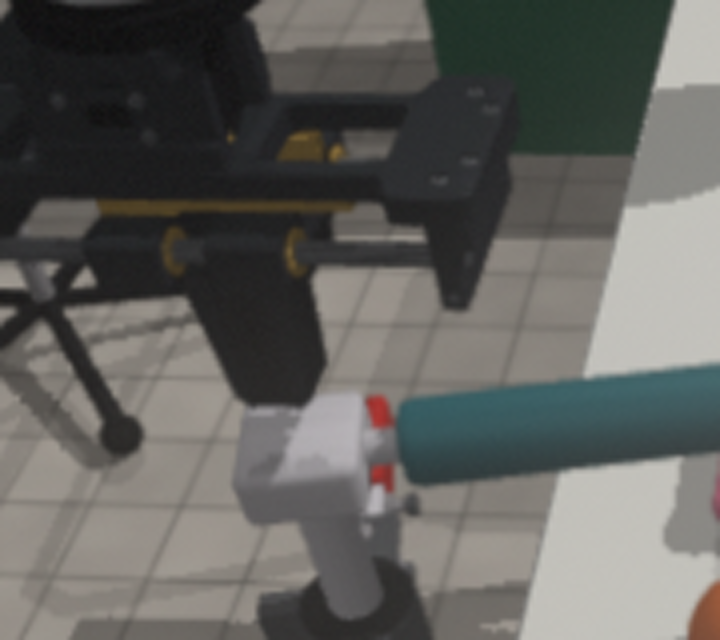

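Run:
```python
from h import *
T=np.array([(203,257),(179,289),(177,387),(201,422)],float); S=np.array([(605,65),(620,80),(595,128),(560,145)],float)
T=(T+.5)/4-.5+[300,20]; S=(S+.5)/4-.5+[0,20]
un=lambda n,p:cv2.undistortPoints(p.reshape(-1,1,2),C[n]["camera_matrix"],C[n]["dist"]).reshape(-1,2)
P=[np.c_[C[n]["R"],C[n]["t"]] for n in("top","scene")]
X=cv2.triangulatePoints(P[0],P[1],un("top",T).T,un("scene",S).T); X=(X[:3]/X[3]).T
print(X.round(4)); 
for n,q in(("top",T),("scene",S)): print((proj(n,X)-q).round(1).tolist())
# same for knuckle corners
```

```text
[[ 0.6465 -0.1991  0.4448]
 [ 0.6399 -0.196   0.4374]
 [ 0.6194 -0.2068  0.413 ]
 [ 0.6121 -0.2185  0.4038]]
[[-3.5, 0.6], [-1.8, 0.3], [2.9, -0.5], [4.8, -1.0]]
[[-3.7, -0.3], [-1.9, -0.1], [3.0, 0.2], [4.8, 0.3]]
```

Run:
```python
from h import *
T=np.array([(203,257),(179,289),(177,387),(201,422)],float); S=np.array([(605,65),(620,80),(595,128),(560,145)],float)[::-1].copy()
T=(T+.5)/4-.5+[300,20]; S=(S+.5)/4-.5+[0,20]
un=lambda n,p:cv2.undistortPoints(p.reshape(-1,1,2),C[n]["camera_matrix"],C[n]["dist"]).reshape(-1,2)
P=[np.c_[C[n]["R"],C[n]["t"]] for n in("top","scene")]
X=cv2.triangulatePoints(P[0],P[1],un("top",T).T,un("scene",S).T); X=(X[:3]/X[3]).T
print(X.round(4),X.mean(0)); 
for n,q in(("top",T),("scene",S)): print((proj(n,X)-q).round(1).tolist())
```

```text
[[ 0.6541 -0.2082  0.4257]
 [ 0.6443 -0.2013  0.4256]
 [ 0.6153 -0.201   0.4257]
 [ 0.6053 -0.2079  0.4256]] [ 0.62974395 -0.20461481  0.42568401]
[[0.6, -0.1], [0.5, -0.1], [0.6, -0.1], [0.4, -0.1]]
[[0.6, 0.0], [0.5, 0.0], [0.6, 0.0], [0.4, 0.0]]
```

>>> {"op": "send_rows", "data": {"commands": [0,0,0.002,0,0,0,0,0,0.004,0,0,0,0,0,0.006,0,0,0,0,0,0.008,0,0,0]}}

```text
time: 6.48
tcp_pos: [0.6284, -0.2926, 0.2233]
tcp_rot: [-2.227, -2.216, -0.0]
ft_force: [-0.1, 0.1, 0.9]
opening: 0.0004
```

```bash
python3 st.py
python3 - <<'E'
from plant import *
import cv2
b=get_image("scene")["image"][60:220,40:220]
cv2.imwrite("pics/p8.png",cv2.resize(b,None,fx=4,fy=4,interpolation=2))
from h import *
for z in(.225,.235,.245,.255): print(z,((proj("scene",[[.637,-.2926,z],[.637,-.31,z],[.637,-.275,z]])-[40,60])*4).round().tolist())
E
```

```text
t 6.47 tcp [ 0.6284 -0.2926  0.2233] x az 89.72 z [-0.  0. -1.] F [-0.11  0.13  0.85] q [ 0.21  0.61  0.25  1.41 -0.16  1.14  2.05] op 0.0004
0.225 [[300.0, 469.0], [254.0, 468.0], [346.0, 470.0]]
0.235 [[293.0, 449.0], [247.0, 448.0], [340.0, 450.0]]
0.245 [[286.0, 429.0], [239.0, 428.0], [333.0, 430.0]]
0.255 [[278.0, 409.0], [231.0, 408.0], [326.0, 410.0]]
```

View pics/p8.png

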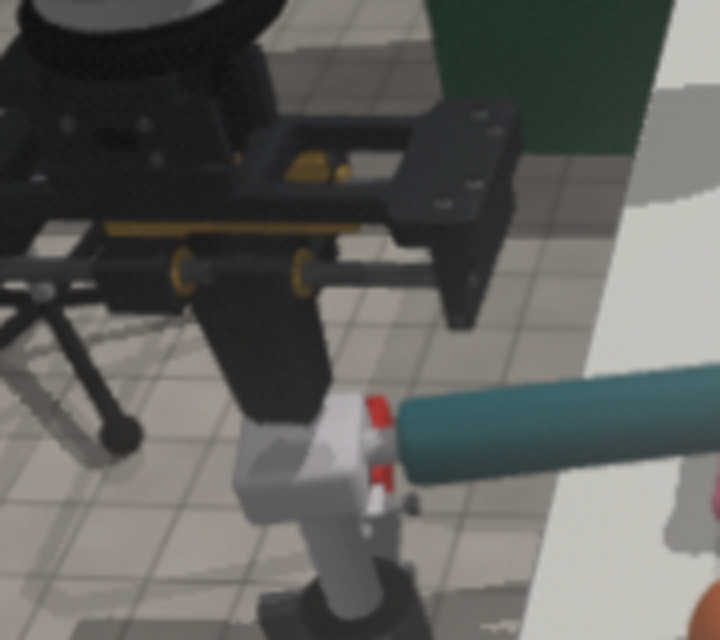

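>>> {"op": "send_rows", "data": {"commands": [0,0,0.002,0,0,0,0,0,0.004,0,0,0,0,0,0.006,0,0,0,0,0,0.008,0,0,0]}}

```text
time: 7.02
tcp_pos: [0.6284, -0.2926, 0.2153]
tcp_rot: [2.227, 2.216, -0.0]
ft_force: [-0.6, -0.5, -0.4]
opening: 0.0004
```

>>> {"op": "send_rows", "data": {"commands": [0,0,0.001,0,0,0,0,0,0.002,0,0,0,0,0,0.003,0,0,0,0,0,0.004,0,0,0]}}

```text
time: 7.52
tcp_pos: [0.6284, -0.2926, 0.2114]
tcp_rot: [2.227, 2.216, 0.0]
ft_force: [-0.1, -0.4, 0.1]
opening: 0.0007
```

>>> {"op": "send_rows", "data": {"commands": [0,0,0.001,0,0,0,0,0,0.002,0,0,0,0,0,0.003,0,0,0,0,0,0.004,0,0,0]}}

```text
time: 8.02
tcp_pos: [0.6284, -0.2926, 0.2077]
tcp_rot: [2.227, 2.216, 0.0]
ft_force: [-1.6, 0.3, 3.8]
opening: 0.0003
```

```bash
python3 st.py
python3 - <<'E'
from plant import *
import cv2
b=get_image("scene")["image"][60:220,40:220]
cv2.imwrite("pics/p9.png",cv2.resize(b,None,fx=4,fy=4,interpolation=2))
E
```

```text
t 8.03 tcp [ 0.6284 -0.2926  0.2077] x az 89.72 z [ 2.e-04  0.e+00 -1.e+00] F [-1.61  0.32  3.78] q [ 0.21  0.63  0.25  1.43 -0.16  1.11  2.06] op 0.0003
```

View pics/p9.png

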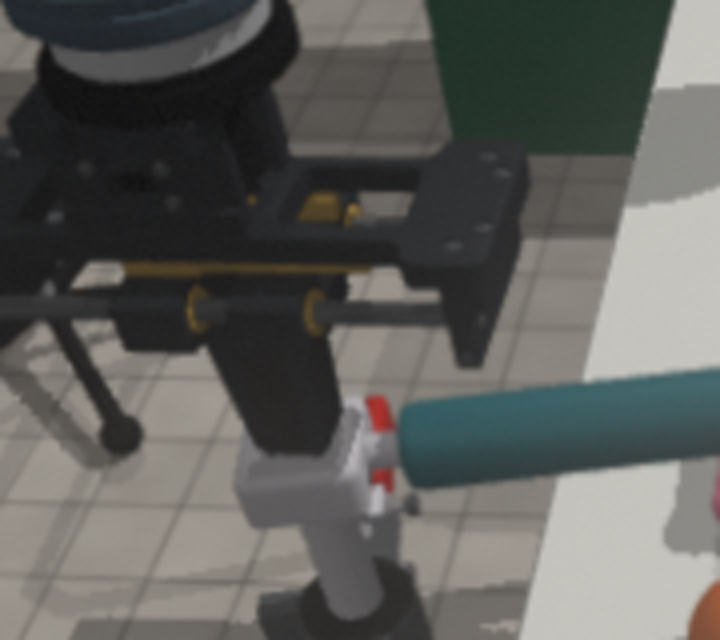

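>>> {"op": "send_rows", "data": {"commands": [0,0,0.001,0,0,0,0,0,0.003,0,0,0,0,0,0.005,0,0,0,0,0,0.007,0,0,0,0,0,0.009,0,0,0,0,0,0.011,0,0,0,0,0,0.013,0,0,0,0,0,0.015,0,0,0]}}

```text
time: 9.07
tcp_pos: [0.6284, -0.2926, 0.1923]
tcp_rot: [2.227, 2.216, 0.0]
ft_force: [-0.9, 0.1, 3.2]
opening: 0.0002
```

>>> {"op": "send_rows", "data": {"commands": [0,0,0.003,0,0,0,0,0,0.006,0,0,0,0,0,0.009,0,0,0,0,0,0.012,0,0,0,0,0,0.015,0,0,0,0,0,0.018,0,0,0,0,0,0.021,0,0,0,0,0,0.024,0,0,0]}}

```text
time: 10.07
tcp_pos: [0.6284, -0.2926, 0.1682]
tcp_rot: [2.227, 2.216, 0.0]
ft_force: [-1.2, 0.7, 3.4]
opening: 0.0005
```

>>> {"op": "send_rows", "data": {"commands": [0,0,0.002,0,0,0,0,0,0.004,0,0,0,0,0,0.006,0,0,0,0,0,0.008,0,0,0,0,0,0.01,0,0,0,0,0,0.012,0,0,0,0,0,0.014,0,0,0,0,0,0.016,0,0,0]}}

```text
time: 11.08
tcp_pos: [0.6284, -0.2926, 0.1523]
tcp_rot: [2.227, 2.216, 0.0]
ft_force: [-0.5, 0.6, 3.5]
opening: 0.0008
```

```bash
python3 st.py
python3 - <<'E'
from plant import *
import cv2
b=get_image("scene")["image"][60:220,40:220]
cv2.imwrite("pics/p10.png",cv2.resize(b,None,fx=4,fy=4,interpolation=2))
E
```

```text
t 11.07 tcp [ 0.6284 -0.2926  0.1523] x az 89.72 z [ 1.e-04 -0.e+00 -1.e+00] F [-0.45  0.58  3.54] q [ 0.22  0.68  0.24  1.47 -0.18  1.01  2.06] op 0.0008
```

View pics/p10.png

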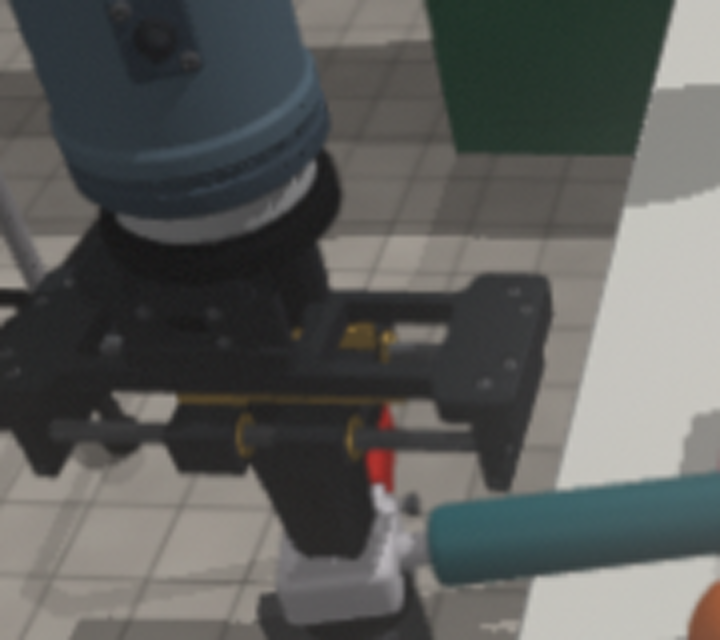

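Rest is going down smoothly at 3.5 N; about 10 mm left. Slower now.

>>> {"op": "send_rows", "data": {"commands": [0,0,0.001,0,0,0,0,0,0.002,0,0,0,0,0,0.003,0,0,0,0,0,0.004,0,0,0,0,0,0.005,0,0,0,0,0,0.006,0,0,0]}}

```text
time: 11.88
tcp_pos: [0.6284, -0.2926, 0.1464]
tcp_rot: [2.227, 2.216, 0.0]
ft_force: [-0.1, -0.1, 3.1]
opening: 0.0003
```

>>> {"op": "send_rows", "data": {"commands": [0,0,0.0005,0,0,0,0,0,0.001,0,0,0,0,0,0.0015,0,0,0,0,0,0.002,0,0,0]}}

```text
time: 12.38
tcp_pos: [0.6284, -0.2926, 0.1444]
tcp_rot: [2.227, 2.216, 0.0]
ft_force: [-1.1, 0.1, 3.7]
opening: 0.0006
```

>>> {"op": "send_rows", "data": {"commands": [0,0,0.0003,0,0,0,0,0,0.0006,0,0,0,0,0,0.0009,0,0,0]}}

```text
time: 12.75
tcp_pos: [0.6284, -0.2926, 0.1435]
tcp_rot: [2.227, 2.216, 0.0]
ft_force: [-0.1, -0.7, 4.6]
opening: 0.0006
```

>>> {"op": "send_rows", "data": {"commands": [0,0,0.0003,0,0,0,0,0,0.0006,0,0,0]}}

```text
time: 13.0
tcp_pos: [0.6284, -0.2925, 0.1429]
tcp_rot: [2.227, 2.216, 0.0]
ft_force: [-0.5, 0.5, 3.1]
opening: 0.0002
```

>>> {"op": "send_rows", "data": {"commands": [0,0,0.0003,0,0,0]}}

```text
time: 13.12
tcp_pos: [0.6284, -0.2926, 0.1426]
tcp_rot: [2.227, 2.216, 0.0]
ft_force: [-0.4, -0.6, 3.0]
opening: 0.0006
```

>>> {"op": "send_rows", "data": {"commands": [0,0,0.0003,0,0,0]}}

```text
time: 13.25
tcp_pos: [0.6284, -0.2925, 0.1423]
tcp_rot: [2.227, 2.216, 0.0]
ft_force: [-0.2, 0.3, 3.5]
opening: 0.0002
```

>>> {"op": "send_rows", "data": {"commands": [0,0,0.0003,0,0,0,0,0,0.0006,0,0,0]}}

```text
time: 13.5
tcp_pos: [0.6284, -0.2926, 0.1417]
tcp_rot: [2.227, 2.216, 0.0]
ft_force: [-0.1, -0.9, 3.3]
opening: 0.0004
```

>>> {"op": "send_rows", "data": {"commands": [0,0,0.0003,0,0,0,0,0,0.0006,0,0,0]}}

```text
time: 13.75
tcp_pos: [0.6284, -0.2926, 0.1411]
tcp_rot: [2.227, 2.216, 0.0]
ft_force: [0.4, -0.3, 3.2]
opening: 0.0004
```

>>> {"op": "send_rows", "data": {"commands": [0,0,0.0003,0,0,0]}}

```text
time: 13.88
tcp_pos: [0.6284, -0.2926, 0.1408]
tcp_rot: [2.227, 2.216, -0.0]
ft_force: [0.6, 0.3, 3.5]
opening: 0.0004
```

>>> {"op": "send_rows", "data": {"commands": [0,0,0.0003,0,0,0]}}

```text
time: 14.0
tcp_pos: [0.6284, -0.2926, 0.1405]
tcp_rot: [2.227, 2.216, 0.0]
ft_force: [-0.3, 0.2, 2.6]
opening: 0.0005
```

>>> {"op": "send_rows", "data": {"commands": [0,0,0.0003,0,0,0,0,0,0.0006,0,0,0]}}

```text
time: 14.25
tcp_pos: [0.6284, -0.2925, 0.1403]
tcp_rot: [2.227, 2.216, 0.0]
ft_force: [-1.2, 1.0, 7.0]
opening: 0.0006
```

>>> {"op": "send_rows", "data": {"commands": [0,0,0.0003,0,0,0]}}

```text
time: 14.38
tcp_pos: [0.6284, -0.2926, 0.1403]
tcp_rot: [2.227, 2.216, 0.0]
ft_force: [-3.1, 1.5, 9.1]
opening: 0.0002
```

>>> {"op": "send_rows", "data": {"commands": [0,0,0.0003,0,0,0]}}

```text
time: 14.5
tcp_pos: [0.6285, -0.2925, 0.1402]
tcp_rot: [2.227, 2.216, 0.0]
ft_force: [-2.4, 2.2, 10.6]
opening: 0.0004
```

>>> {"op": "send_rows", "data": {"commands": [0,0,0.0003,0,0,0]}}

```text
time: 14.62
tcp_pos: [0.6285, -0.2926, 0.1402]
tcp_rot: [2.227, 2.216, 0.001]
ft_force: [-3.3, 1.8, 12.8]
opening: 0.0006
```

>>> {"op": "send_rows", "data": {"commands": [0,0,-0.001,0,0,0,0,0,-0.003,0,0,0,0,0,-0.01,0,0,0,0,0,-0.03,0,0,0,0,0,-0.05,0,0,8,0,0,-0.06,0,0,18,0,0,-0.06,0,0,28,0,0,-0.06,0,0,38]}}

```text
time: 15.62
tcp_pos: [0.6289, -0.2927, 0.2008]
tcp_rot: [2.83, 1.362, 0.002]
ft_force: [0.1, 0.7, -1.0]
opening: 0.0004
```

```bash
python3 st.py 0.5074 -0.282 0.2 11.6
python3 - <<'E'
from plant import *
import cv2
b=get_image("scene")["image"][60:260,40:265]
cv2.imwrite("pics/p11.png",cv2.resize(b,None,fx=3,fy=3,interpolation=2))
E
```

```text
t 15.62 tcp [ 0.6289 -0.2927  0.2008] x az 51.4 z [ 1.8e-03 -3.0e-04 -1.0e+00] F [ 0.13  0.72 -0.96] q [ 0.11  0.65  0.41  1.44 -0.27  1.11  1.47] op 0.0004
shift [-0.0675 -0.1016  0.0006] turn [ 0.07 -0.08 39.8 ]
```

View pics/p11.png

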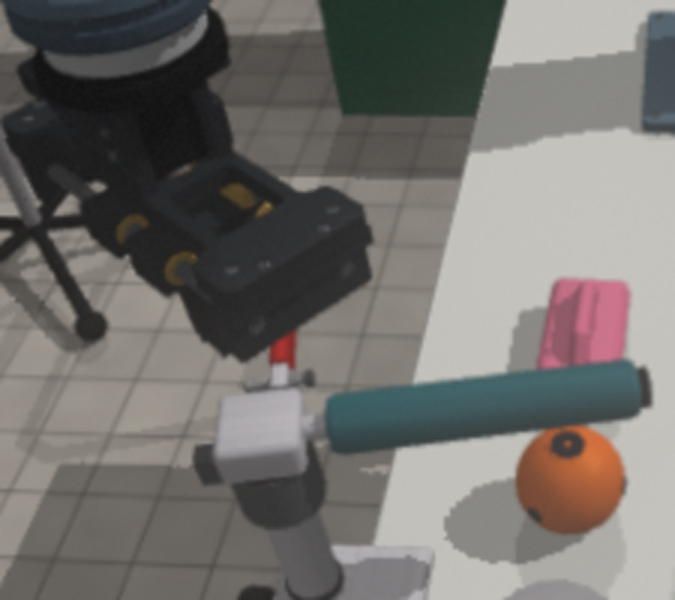

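>>> {"op": "send_rows", "data": {"commands": [-0.02,-0.03,0,0,0,8,-0.04,-0.06,0,0,0,18,-0.06,-0.09,0,0,0,28,-0.068,-0.102,0,0,0,36,-0.068,-0.102,0,0,0,40,-0.068,-0.102,0,0,0,40]}}

```text
time: 16.42
tcp_pos: [0.5066, -0.2827, 0.2]
tcp_rot: [3.124, 0.325, 0.002]
ft_force: [0.9, -0.8, -0.5]
opening: 0.0006
```

```bash
python3 st.py 0.5074 -0.282 0.092 11.6
python3 - <<'E'
from plant import *
import cv2
b=get_image("scene")["image"][40:240,40:265]
cv2.imwrite("pics/p12.png",cv2.resize(b,None,fx=3,fy=3,interpolation=2))
E
```

```text
t 16.43 tcp [ 0.5066 -0.2827  0.2   ] x az 11.9 z [ 1.3e-03 -1.0e-04 -1.0e+00] F [ 0.9  -0.79 -0.45] q [-0.01  0.48  0.6   1.77 -0.32  0.99  0.92] op 0.0006
shift [ 0.0008 -0.0006  0.108 ] turn [ 0.02 -0.07  0.3 ]
```

View pics/p12.png

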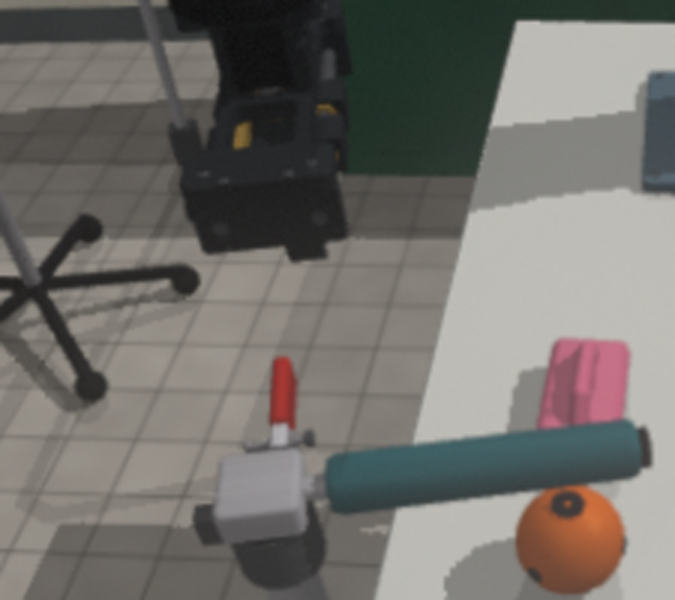

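>>> {"op": "send_rows", "data": {"commands": [0.001,0,0.02,0,0,0,0.001,0,0.04,0,0,0,0.001,0,0.058,0,0,0,0.001,0,0.07,0,0,0,0.001,0,0.07,0,0,0]}}

```text
time: 17.1
tcp_pos: [0.5067, -0.2824, 0.1283]
tcp_rot: [-3.124, -0.321, 0.002]
ft_force: [-0.0, 0.5, -0.3]
opening: 0.0006
```

>>> {"op": "send_rows", "data": {"commands": [0,0,0.008,0,0,0,0,0,0.016,0,0,0,0,0,0.024,0,0,0,0,0,0.032,0,0,0,0,0,0.038,0,0,0,0,0,0.038,0,0,0]}}

```text
time: 17.85
tcp_pos: [0.5069, -0.2824, 0.0905]
tcp_rot: [-3.125, -0.321, 0.001]
ft_force: [0.6, 0.7, 1.0]
opening: 0.0004
```

```bash
python3 st.py 0.5074 -0.282 0.092 11.6
python3 - <<'E'
from plant import *
import cv2
b=get_image("scene")["image"][80:240,40:240]
cv2.imwrite("pics/p13.png",cv2.resize(b,None,fx=3.5,fy=3.5,interpolation=2))
b=get_image("top")["image"][100:260,300:440]
cv2.imwrite("pics/p14.png",cv2.resize(b,None,fx=3.5,fy=3.5,interpolation=2))
E
```

```text
t 17.85 tcp [ 0.5069 -0.2824  0.0905] x az 11.72 z [-8.e-04  3.e-04 -1.e+00] F [0.62 0.74 1.02] q [ 0.05  0.63  0.52  1.84 -0.43  0.78  1.  ] op 0.0004
shift [ 0.0006 -0.0003 -0.0015] turn [-0.03  0.04  0.12]
```

View pics/p13.png

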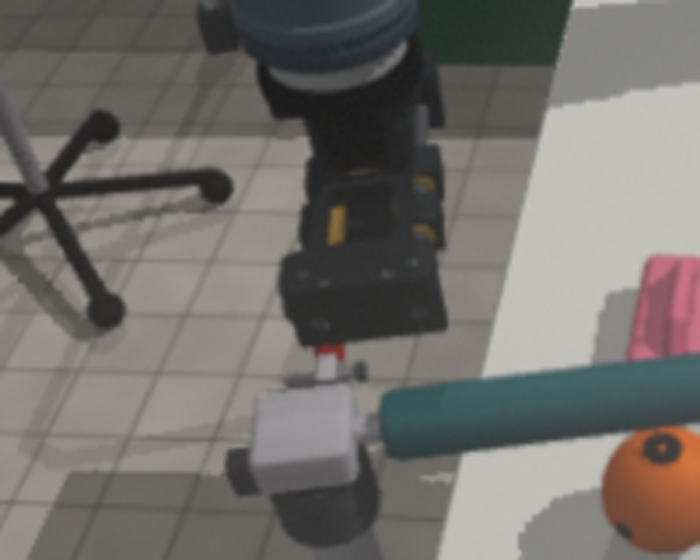

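View pics/p14.png

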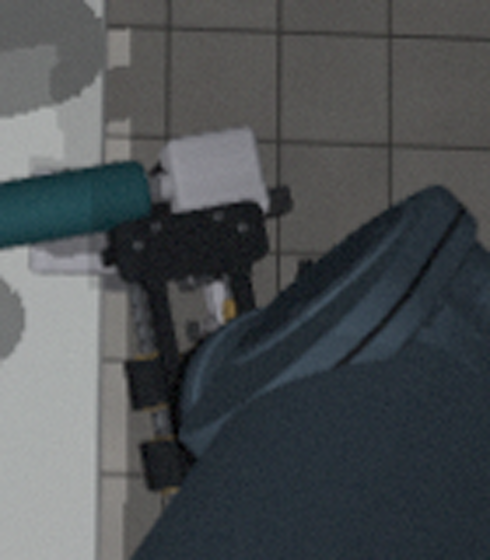

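>>> {"op": "send_rows", "data": {"commands": [0,0.003,-0.001,0,0,0,0,0.006,-0.001,0,0,0,0,0.008,-0.001,0,0,0,0,0.01,-0.001,0,0,0]}}

```text
time: 18.45
tcp_pos: [0.5092, -0.2926, 0.0921]
tcp_rot: [3.125, 0.321, 0.0]
ft_force: [-0.6, 1.1, -0.1]
opening: 0.0003
```

>>> {"op": "send_rows", "data": {"commands": [0,0.001,0,0,0,0,0,0.002,0,0,0,0,0,0.003,0,0,0,0]}}

```text
time: 18.82
tcp_pos: [0.5098, -0.2953, 0.092]
tcp_rot: [-3.125, -0.321, 0.0]
ft_force: [0.3, -0.5, -0.5]
opening: 0.0006
```

>>> {"op": "send_rows", "data": {"commands": [0,0.001,0,0,0,0,0,0.002,0,0,0,0,0,0.003,0,0,0,0]}}

```text
time: 19.2
tcp_pos: [0.5105, -0.2983, 0.092]
tcp_rot: [-3.125, -0.321, -0.0]
ft_force: [-0.1, 0.2, 0.5]
opening: 0.0007
```

>>> {"op": "send_rows", "data": {"commands": [0,0.001,0,0,0,0,0,0.002,0,0,0,0,0,0.003,0,0,0,0]}}

```text
time: 19.58
tcp_pos: [0.511, -0.3012, 0.092]
tcp_rot: [-3.125, -0.321, -0.0]
ft_force: [0.1, 0.1, 0.4]
opening: 0.0003
```

>>> {"op": "send_rows", "data": {"commands": [0,0.001,0,0,0,0,0,0.002,0,0,0,0]}}

```text
time: 19.82
tcp_pos: [0.5115, -0.3032, 0.092]
tcp_rot: [3.125, 0.321, 0.0]
ft_force: [0.1, 0.1, 0.1]
opening: 0.0004
```

>>> {"op": "send_rows", "data": {"commands": [0,0.001,0,0,0,0,0,0.002,0,0,0,0]}}

```text
time: 20.08
tcp_pos: [0.5115, -0.3033, 0.0919]
tcp_rot: [-3.122, -0.322, 0.002]
ft_force: [-2.1, 6.3, 5.5]
opening: 0.0003
```

>>> {"op": "send_rows", "data": {"commands": [0,0.001,0,0,0,0,0,0.002,0,0,0,0]}}

```text
time: 20.32
tcp_pos: [0.5117, -0.3045, 0.0918]
tcp_rot: [-3.121, -0.322, 0.003]
ft_force: [-3.1, 7.1, 6.2]
opening: 0.0004
```

>>> {"op": "send_rows", "data": {"commands": [0,-0.004,0,0,0,0,0,-0.005,0.003,0,0,0,0,-0.005,0.006,0,0,0,0,-0.005,0.006,0,0,0]}}

```text
time: 20.82
tcp_pos: [0.511, -0.3023, 0.0857]
tcp_rot: [3.125, 0.32, -0.001]
ft_force: [-0.1, -0.1, -0.1]
opening: 0.0002
```

```bash
python3 st.py
```

```text
t 20.82 tcp [ 0.511  -0.3023  0.0857] x az 11.71 z [-4.e-04 -2.e-04 -1.e+00] F [-0.12 -0.11 -0.07] q [ 0.09  0.66  0.51  1.81 -0.43  0.79  1.03] op 0.0002
```

>>> {"op": "send_rows", "data": {"commands": [0,0.002,0,0,0,0,0,0.003,0,0,0,0,0,0.004,0,0,0,0,0,0.005,0,0,0]}}

```text
invalid input
```

>>> {"op": "send_rows", "data": {"commands": [0,0.001,0,0,0,0,0,0.002,0,0,0,0]}}

```text
time: 21.08
tcp_pos: [0.5117, -0.3044, 0.0861]
tcp_rot: [3.125, 0.321, 0.0]
ft_force: [-0.1, 0.4, 0.6]
opening: 0.0007
```

>>> {"op": "send_rows", "data": {"commands": [0,0.001,0,0,0,0,0,0.002,0,0,0,0]}}

```text
time: 21.32
tcp_pos: [0.5117, -0.3046, 0.086]
tcp_rot: [-3.122, -0.322, 0.001]
ft_force: [-2.5, 6.3, 5.4]
opening: 0.0007
```

>>> {"op": "send_rows", "data": {"commands": [0,0.001,0,0,0,0,0,0.002,0,0,0,0]}}

```text
time: 21.58
tcp_pos: [0.5119, -0.3055, 0.0859]
tcp_rot: [-3.121, -0.322, 0.002]
ft_force: [-3.6, 7.5, 6.5]
opening: 0.0006
```

```bash
python3 st.py
```

```text
t 21.57 tcp [ 0.5119 -0.3055  0.0859] x az 11.8 z [-0.0019  0.0042 -1.    ] F [-3.58  7.47  6.52] q [ 0.1   0.66  0.51  1.8  -0.44  0.8   1.03] op 0.0006
```

```bash
cat > arc.py <<'E'
import sys,numpy as np
r,s,step,n=map(float,sys.argv[1:5])
print([v for k in range(1,int(n)+1) for t in [np.radians(step*k)] for v in (round(float(r*(1-np.cos(t))-s*np.sin(t)),4),round(float(r*np.sin(t)+s*(1-np.cos(t))),4),0,0,0,-step*k)])
E
python3 arc.py .078 .0125 2.5 8
```

```text
[-0.0005, 0.0034, 0, 0, 0, -2.5, -0.0008, 0.0068, 0, 0, 0, -5.0, -0.001, 0.0103, 0, 0, 0, -7.5, -0.001, 0.0137, 0, 0, 0, -10.0, -0.0009, 0.0172, 0, 0, 0, -12.5, -0.0006, 0.0206, 0, 0, 0, -15.0, -0.0001, 0.024, 0, 0, 0, -17.5, 0.0004, 0.0274, 0, 0, 0, -20.0]
```

>>> {"op": "send_rows", "data": {"commands": [-0.0005,0.0034,0,0,0,-2.5,-0.0008,0.0068,0,0,0,-5.0,-0.001,0.0103,0,0,0,-7.5,-0.001,0.0137,0,0,0,-10.0,-0.0009,0.0172,0,0,0,-12.5,-0.0006,0.0206,0,0,0,-15.0,-0.0001,0.024,0,0,0,-17.5,0.0004,0.0274,0,0,0,-20.0]}}

```text
time: 22.58
tcp_pos: [0.5177, -0.3323, 0.0857]
tcp_rot: [-3.016, -0.861, 0.002]
ft_force: [-3.5, 7.2, 5.4]
opening: 0.0004
```

```bash
cat >> st.py <<'E'
P=np.array([.5908,-.3006]); d=P-s["tcp_pos"][:2]
r=d@R[:2,0]; q=d@R[:2,1]
a=np.degrees(np.arctan2(R[1,0],R[0,0]))
fx=s["ft_force"]@R
print("r,s",round(r,4),round(q,4),"tool th",round(a-11.6,2),"pos th",round(np.degrees(np.arctan2(d[1],d[0]))-11.6+np.degrees(np.arctan2(.015,.078)),2),"Ftool",np.round(fx,2),"|F|",round(float(np.linalg.norm(fx)),1))
E
python3 st.py
```

```text
t 22.57 tcp [ 0.5177 -0.3323  0.0857] x az 31.88 z [-0.0023  0.0043 -1.    ] F [-3.49  7.2   5.44] q [ 0.2   0.67  0.42  1.74 -0.36  0.81  1.35] op 0.0004
r,s 0.0788 0.0117 tool th 20.28 pos th 22.73 Ftool [ 0.84 -7.98 -5.4 ] |F| 9.7
```

>>> {"op": "send_rows", "data": {"commands": [-0.0005,0.0034,0,0,0,-2.5,-0.0008,0.0068,0,0,0,-5.0,-0.001,0.0103,0,0,0,-7.5,-0.001,0.0137,0,0,0,-10.0,-0.0009,0.0172,0,0,0,-12.5,-0.0006,0.0206,0,0,0,-15.0,-0.0001,0.024,0,0,0,-17.5,0.0004,0.0274,0,0,0,-20.0]}}

```text
time: 23.58
tcp_pos: [0.5322, -0.3553, 0.0856]
tcp_rot: [-2.82, -1.372, 0.001]
ft_force: [-4.6, 7.5, 4.7]
opening: 0.0006
```

```bash
python3 st.py
python3 - <<'E'
from plant import *
import cv2
b=get_image("scene")["image"][80:240,40:240]
cv2.imwrite("pics/p15.png",cv2.resize(b,None,fx=3.5,fy=3.5,interpolation=2))
E
```

```text
t 23.57 tcp [ 0.5322 -0.3553  0.0856] x az 51.87 z [-0.0029  0.0044 -1.    ] F [-4.64  7.48  4.74] q [ 0.29  0.69  0.33  1.66 -0.28  0.84  1.65] op 0.0006
r,s 0.0792 0.0123 tool th 40.27 pos th 42.31 Ftool [ 3.03 -8.29 -4.69] |F| 10.0
```

View pics/p15.png

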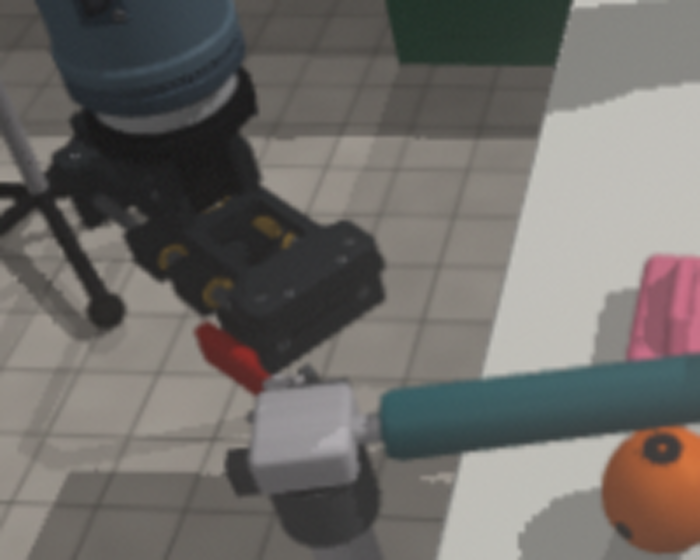

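>>> {"op": "send_rows", "data": {"commands": [-0.0005,0.0034,0,0,0,-2.5,-0.0008,0.0068,0,0,0,-5.0,-0.001,0.0103,0,0,0,-7.5,-0.001,0.0137,0,0,0,-10.0,-0.0009,0.0172,0,0,0,-12.5,-0.0006,0.0206,0,0,0,-15.0,-0.0001,0.024,0,0,0,-17.5,0.0004,0.0274,0,0,0,-20.0]}}

```text
time: 24.62
tcp_pos: [0.5527, -0.3722, 0.0851]
tcp_rot: [-2.539, -1.839, 0.002]
ft_force: [-6.7, 6.7, 4.7]
opening: 0.0005
```

```bash
python3 st.py; python3 arc.py .079 .0127 1 8;python3 arc.py .079 .0127 .5 4
```

```text
t 24.62 tcp [ 0.5527 -0.3722  0.0851] x az 71.84 z [-0.0051  0.0046 -1.    ] F [-6.71  6.66  4.7 ] q [ 0.37  0.72  0.24  1.58 -0.21  0.87  1.94] op 0.0005
r,s 0.0799 0.0139 tool th 60.24 pos th 61.26 Ftool [ 4.25 -8.48 -4.64] |F| 10.6
[-0.0002, 0.0014, 0, 0, 0, -1.0, -0.0004, 0.0028, 0, 0, 0, -2.0, -0.0006, 0.0042, 0, 0, 0, -3.0, -0.0007, 0.0055, 0, 0, 0, -4.0, -0.0008, 0.0069, 0, 0, 0, -5.0, -0.0009, 0.0083, 0, 0, 0, -6.0, -0.001, 0.0097, 0, 0, 0, -7.0, -0.001, 0.0111, 0, 0, 0, -8.0]
[-0.0001, 0.0007, 0, 0, 0, -0.5, -0.0002, 0.0014, 0, 0, 0, -1.0, -0.0003, 0.0021, 0, 0, 0, -1.5, -0.0004, 0.0028, 0, 0, 0, -2.0]
```

>>> {"op": "send_rows", "data": {"commands": [-0.0002,0.0014,0,0,0,-1.0,-0.0003,0.0028,0,0,0,-2.0,-0.0004,0.0042,0,0,0,-3.0,-0.0005,0.0055,0,0,0,-4.0,-0.0005,0.0069,0,0,0,-5.0,-0.0005,0.0083,0,0,0,-6.0,-0.0005,0.0097,0,0,0,-7.0,-0.0005,0.0111,0,0,0,-8.0]}}

```text
time: 25.62
tcp_pos: [0.5624, -0.3767, 0.0851]
tcp_rot: [-2.406, -2.01, 0.003]
ft_force: [-7.5, 5.9, 5.7]
opening: 0.0002
```

```bash
python3 st.py
```

```text
t 25.62 tcp [ 0.5624 -0.3767  0.0851] x az 79.76 z [-0.0059  0.004  -1.    ] F [-7.51  5.91  5.73] q [ 0.39  0.74  0.21  1.55 -0.18  0.88  2.05] op 0.0002
r,s 0.0799 0.0144 tool th 68.16 pos th 68.83 Ftool [ 4.49 -8.48 -5.66] |F| 11.1
```

>>> {"op": "send_rows", "data": {"commands": [-0.0001,0.0014,0,0,0,-1.0,-0.0003,0.0028,0,0,0,-2.0,-0.0004,0.0042,0,0,0,-3.0,-0.0005,0.0055,0,0,0,-4.0]}}

```text
time: 26.12
tcp_pos: [0.5675, -0.3784, 0.0851]
tcp_rot: [-2.334, -2.092, 0.003]
ft_force: [-7.9, 5.9, 4.9]
opening: 0.0004
```

```bash
python3 st.py
```

```text
t 26.12 tcp [ 0.5675 -0.3784  0.0851] x az 83.75 z [-0.0063  0.0038 -1.    ] F [-7.93  5.9   4.85] q [ 0.4   0.74  0.19  1.53 -0.16  0.89  2.11] op 0.0004
r,s 0.0799 0.0147 tool th 72.15 pos th 72.6 Ftool [ 5.01 -8.56 -4.78] |F| 11.0
```

>>> {"op": "send_rows", "data": {"commands": [-0.0001,0.001,0,0,0,-0.75,-0.0003,0.0021,0,0,0,-1.5,-0.0004,0.0028,0,0,0,-2]}}

```text
time: 26.5
tcp_pos: [0.5701, -0.3791, 0.085]
tcp_rot: [-2.297, -2.132, 0.003]
ft_force: [-8.7, 4.9, 4.7]
opening: 0.0003
```

>>> {"op": "send_rows", "data": {"commands": [-0.0001,0.001,0,0,0,-0.75,-0.0003,0.0021,0,0,0,-1.5]}}

```text
time: 26.75
tcp_pos: [0.572, -0.3797, 0.085]
tcp_rot: [-2.269, -2.162, 0.004]
ft_force: [-8.9, 4.5, 4.0]
opening: 0.0006
```

>>> {"op": "send_rows", "data": {"commands": [-0.0001,0.001,0,0,0,-0.75,-0.0003,0.0021,0,0,0,-1.5]}}

```text
time: 27.0
tcp_pos: [0.574, -0.3802, 0.085]
tcp_rot: [-2.241, -2.191, 0.004]
ft_force: [-9.4, 5.4, 3.9]
opening: 0.0004
```

```bash
python3 st.py
```

```text
t 27.0 tcp [ 0.574  -0.3802  0.085 ] x az 88.73 z [-0.0068  0.0036 -1.    ] F [-9.43  5.44  3.94] q [ 0.41  0.75  0.17  1.51 -0.15  0.9   2.18] op 0.0004
r,s 0.0799 0.015 tool th 77.13 pos th 77.37 Ftool [ 5.24 -9.58 -3.86] |F| 11.6
```

>>> {"op": "send_rows", "data": {"commands": [-0.0001,0.001,0,0,0,-0.75,-0.0001,0.0021,0,0,0,-1.5]}}

```text
time: 27.25
tcp_pos: [0.576, -0.3806, 0.0849]
tcp_rot: [-2.212, -2.22, 0.004]
ft_force: [-9.6, 4.3, 4.2]
opening: 0.0005
```

>>> {"op": "send_rows", "data": {"commands": [-0.0001,0.001,0,0,0,-0.75,-0.0001,0.0021,0,0,0,-1.5]}}

```text
time: 27.5
tcp_pos: [0.5779, -0.3809, 0.085]
tcp_rot: [-2.183, -2.249, 0.004]
ft_force: [-9.7, 4.7, 5.1]
opening: 0.0002
```

>>> {"op": "send_rows", "data": {"commands": [-0.0001,0.001,0,0,0,-0.75,-0.0001,0.0021,0,0,0,-1.5]}}

```text
time: 27.75
tcp_pos: [0.5788, -0.3812, 0.0849]
tcp_rot: [-2.153, -2.276, 0.006]
ft_force: [-13.3, 4.3, 7.7]
opening: 0.0003
```

```bash
python3 st.py
```

```text
t 27.75 tcp [ 0.5788 -0.3812  0.0849] x az 93.19 z [-0.0093  0.0033 -1.    ] F [-13.33   4.29   7.68] q [ 0.42  0.76  0.15  1.49 -0.13  0.91  2.24] op 0.0003
r,s 0.0798 0.0165 tool th 81.59 pos th 80.82 Ftool [  5.06 -13.14  -7.54] |F| 16.0
```

>>> {"op": "send_rows", "data": {"commands": [0,0.0005,0,0,0,0]}}

```text
time: 27.88
tcp_pos: [0.5791, -0.3811, 0.0849]
tcp_rot: [-2.153, -2.275, 0.006]
ft_force: [-12.5, 5.7, 7.2]
opening: 0.0003
```

>>> {"op": "send_rows", "data": {"commands": [0,0.0004,0,0,0,0]}}

```text
time: 28.0
tcp_pos: [0.5791, -0.3811, 0.0849]
tcp_rot: [-2.153, -2.275, 0.007]
ft_force: [-15.1, 5.3, 7.5]
opening: 0.0008
```

```bash
python3 st.py
```

```text
t 28.0 tcp [ 0.5791 -0.3811  0.0849] x az 93.15 z [-0.0102  0.0036 -0.9999] F [-15.09   5.29   7.51] q [ 0.42  0.76  0.15  1.49 -0.13  0.91  2.24] op 0.0008
r,s 0.0798 0.0161 tool th 81.55 pos th 81.05 Ftool [  6.14 -14.85  -7.34] |F| 17.7
```

>>> {"op": "send_rows", "data": {"commands": [0,0.0004,0,0,0,0,0,0.0004,0,0,0,0]}}

```text
time: 28.25
tcp_pos: [0.5792, -0.3812, 0.0849]
tcp_rot: [-2.153, -2.274, 0.007]
ft_force: [-14.8, 4.9, 8.5]
opening: 0.0003
```

```bash
python3 st.py
```

```text
t 28.25 tcp [ 0.5792 -0.3812  0.0849] x az 93.15 z [-0.0107  0.0037 -0.9999] F [-14.78   4.92   8.46] q [ 0.42  0.76  0.15  1.49 -0.13  0.91  2.24] op 0.0003
r,s 0.0798 0.016 tool th 81.55 pos th 81.11 Ftool [  5.76 -14.58  -8.28] |F| 17.7
```

>>> {"op": "send_rows", "data": {"commands": [0,-0.001,0,0,0,0,0,-0.003,0,0,0,0,0,-0.008,0,0,0,0,0,-0.02,0,0,0,0,0,-0.035,-0.01,0,0,0,0,-0.04,-0.05,0,0,0,0,-0.05,-0.1,0,0,0,0,-0.06,-0.15,0,0,0]}}

```text
time: 29.25
tcp_pos: [0.5239, -0.3856, 0.2384]
tcp_rot: [2.158, 2.281, -0.0]
ft_force: [0.5, -0.2, 0.3]
opening: 0.0005
```

>>> {"op": "send_rows", "data": {"commands": [0,-0.05,-0.02,0,0,0,0,-0.1,-0.03,0,0,0,0,-0.15,-0.03,0,0,0,0,-0.18,-0.03,0,0,0,0,-0.18,-0.03,0,0,0,0,-0.18,-0.03,0,0,0]}}

```text
time: 30.0
tcp_pos: [0.3461, -0.3951, 0.2666]
tcp_rot: [2.157, 2.282, 0.001]
ft_force: [0.2, 0.1, -0.2]
opening: 0.0003
```

```bash
python3 st.py
python3 - <<'E'
from plant import *
import cv2
b=get_image("scene")["image"]
cv2.imwrite("pics/q1.png",b)
cv2.imwrite("pics/q2.png",cv2.resize(b[120:270,60:270],None,fx=3.5,fy=3.5,interpolation=2))
t=get_image("top")["image"]; cv2.imwrite("pics/q3.png",t)
cv2.imwrite("pics/q4.png",cv2.resize(t[100:240,300:440],None,fx=4,fy=4,interpolation=2))
E
```

```text
t 30.0 tcp [ 0.3461 -0.3951  0.2666] x az 93.24 z [ 1.5e-03 -5.0e-04 -1.0e+00] F [ 0.2   0.09 -0.25] q [ 0.58  0.26  0.22  1.82 -0.07  1.06  2.46] op 0.0003
r,s 0.0805 0.2496 tool th 81.64 pos th 20.41 Ftool [0.08 0.21 0.25] |F| 0.3
```

View pics/q1.png

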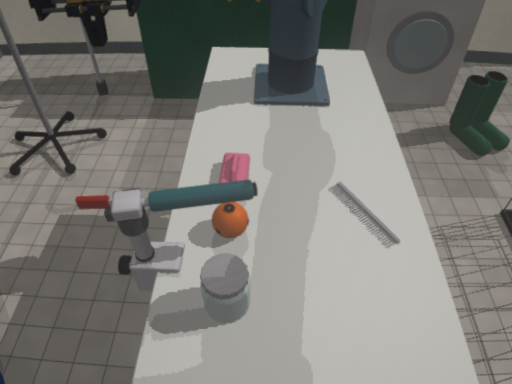

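View pics/q2.png

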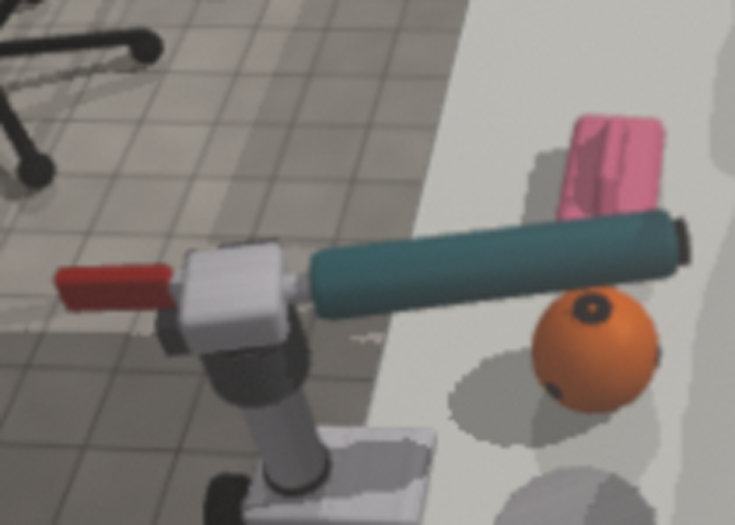

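View pics/q3.png

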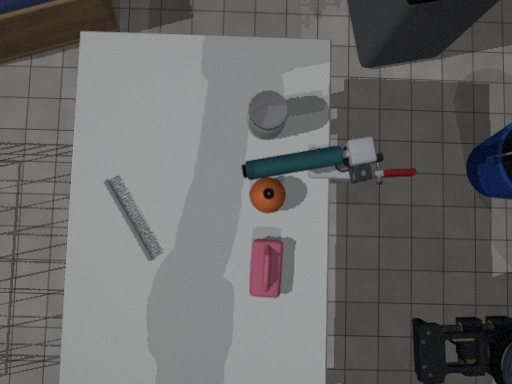

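View pics/q4.png

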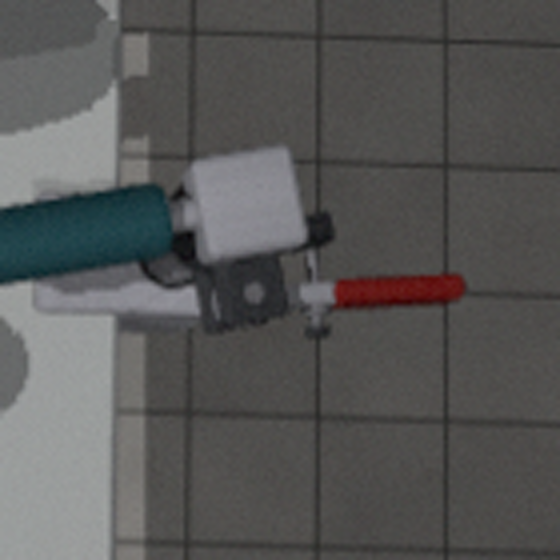

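The top crop shows the stop screw at (313,250), up against the anvil at (318,230). The lever points away from the table and all the loose objects look where they were. Before handing in, I'll check the rest height and lever angle in numbers.

Run:
```python
from h import *
p=np.load("p.npy"); k=.023
for h in(0,.003): print(h,((proj("top",W(p,[(k,k,.166+h),(k,-k,.166+h),(-k,-k,.166+h),(-k,k,.166+h)]))-[300,100])*4+1.5).round().tolist(), ((proj("scene",W(p,[(-k,-k,.166+h),(-k,k,.166+h),(k,-k,.166+h)]))-[60,120])*3.5+1.2).round().tolist())
for th in(78,81,84):
    a=np.radians(th); print(th,((proj("top",W(p,[(-.038-.1*np.cos(a),-.1*np.sin(a),.133),(-.038-.04*np.cos(a),-.04*np.sin(a),.133)]))-[300,100])*4+1.5).round().tolist())
a=cv2.imread("pics/top0.png").astype(int);b=cv2.imread("pics/q3.png").astype(int)
for n,(u,v) in dict(jar=(268,112),ball=(268,195),brush=(266,268),comb=(134,218)).items():
    f=lambda i:i[v-45:v+45,max(u-45,0):u+30].astype(np.uint8)
    A,B=cv2.cvtColor(f(a),6).astype(np.float32),cv2.cvtColor(f(b),6).astype(np.float32)
    print(n,cv2.phaseCorrelate(cv2.Laplacian(A,-1),cv2.Laplacian(B,-1)))
```

```text
0 [[191.0, 157.0], [294.0, 140.0], [314.0, 243.0], [211.0, 261.0]] [[186.0, 249.0], [285.0, 237.0], [177.0, 324.0]]
0.003 [[192.0, 156.0], [296.0, 138.0], [317.0, 242.0], [213.0, 260.0]] [[184.0, 244.0], [283.0, 232.0], [175.0, 319.0]]
78 [[469.0, 305.0], [337.0, 300.0]]
81 [[468.0, 293.0], [337.0, 295.0]]
84 [[468.0, 282.0], [337.0, 290.0]]
jar ((0.7619306583776364, -0.20561582779139087), 0.4137055362065633)
ball ((-0.22232828412769834, 0.18296382215912388), 0.35017302393030236)
brush ((0.5322012184401572, 0.08644758012562193), 0.77924629578767)
comb ((0.5463874955035735, -0.07005110109792412), 0.7228259992246274)
```

```bash
python3 -c "
from plant import *
print(finish_job())"
```

```text
the job is handed in; nothing more can be done
None
```

I pressed the belly rest down onto the collar, then swung the red lever until it came up solid on its stop, and handed the job in at about 30 s.

- **Rest:** It went down about 68 mm at 3–4 N until the buffer pushed back. I pressed to about 13 N and eased off. The picture afterwards matches the knuckle top at the seated height of 166 mm.
- **Lever:** It swung steadily at 8–10 N sideways push. At about 81° (1.41 rad) it stopped moving while the force rose. I leaned to about 15 N (18 N in total, my highest reading) and backed off. The last picture shows the lever at about 81°, with its stop screw against the anvil.
- **Letting go:** The gripper is retracted about 20 cm from the clamp, and the wrist force reads about zero.
- **Loose objects:** The brush, comb, jar and treat ball look where they were. An image comparison gave shifts of under one pixel.

**What disagreed:**
- **Fingertip height:** The fingertips were about 33 mm higher than the TCP reading and the stated tip length imply. The cameras showed this and the first contact confirmed it, so I worked from the contact height.
- **Upward force:** Pushing the lever also gave 4–8 N upward on the fingers. Going 6 mm lower did not change that, so I kept the total force low instead.

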